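# Gauge and tally the acoustic couplers

## Robot

A 7-joint arm with a two-finger parallel gripper is mounted at the origin on the work surface. World frame = base frame: x ahead of the robot, y to its left, z up, the work surface at z = 0. Lengths are in m, angles in rad, forces in N, time in s.
With the tool pointing down it reaches from about 0.4 to 0.875 m from the base axis. Payload 19.3 kg.
Tool frame: the origin (TCP) lies on the front face of the gripper's body, between the roots of the fingers; the fingertips stand 73 mm ahead of it and the grasp point (between the pads) lies 54 mm ahead of it; z points along the fingers, y is the line along which they close (so a half turn about z gives the same grasp; the last joint's range is limited). The gripper opens to 85 mm and grips with 20 to 120 N. Pads are 22 mm wide; open, the fingers measure 114 mm over their backs; the gripper's body (76 mm by 85 mm) begins 54 mm behind the grasp point. The pads swing forward as they close: fully open they stand 13 mm farther back than shut.
Start: joints at [-1.312, 0.521, -0.036, 1.599, 0.021, 1.021, -0.113], TCP at [0.202, 0.592, 0.304] pointing down, gripper open.
Joint ranges: [-2.91, 2.91], [-0.3, 2.13], [-1.5, 1.42], [0.17, 2.43], [-1.26, 4.41], [0.16, 1.93], [-2.52, 2.52]. Speed limits (rad/s): [1.89, 1.89, 2.39, 2.39, 3.01, 3.01, 3.01].

## Interface

Orientations are given as a rotation vector (axis times angle).
In Python, from bench import arm, read_camera, camera_params, ticket gives the robot as it stands.
- The arm moves only by the shell command python3 -m inch 'ROWS'. ROWS is JSON, a list of rows, each an object of numbers: "dx", "dy", "dz": the shift along the tool's x, y, z in m; "rx", "ry", "rz": the turn, a rotation vector about the tool's x, y, z in degrees; "gripper": the opening, from -1 (shut) to 1 (fully open). In form: [{"dx": .., "dy": .., "dz": .., "rx": .., "ry": .., "rz": .., "gripper": ..}, ...]. A call has 1 to 5 rows; each row shifts and turns the commanded pose from where the row before left it, along the tool's axes as they then stand; what a row does not reach is not made up. A row lasts 1/12 s, in which the tool goes at most 41.7 mm and 7.16 degrees, less where a joint would pass 70% of its speed; a pose out of reach is approached as far as the arm can. A call with a gripper value outside its range is refused whole. The fingers move at their own pace and stop on an object; the grip force is fixed at half the most. Time passes only in rows, so rows that do not move let the fingers close. It gives the time, the measured TCP pose, the force, the opening and the grip force at its end, in the units of the state.
- arm.state(): the state, without advancing time (a new reading comes with each control period).
- read_camera(name): name is "side" or "top"; returns the picture (420x560x3 uint8, red, green, blue); there is no depth.
- camera_params(name): a dict with "fx", "fy", "cx", "cy" (pixels), "rvec" (rotation vector, rad) and "tvec" (3), from world to camera coordinates, as OpenCV has them. Camera axes: x right, y down, z forward; pixel columns grow to the right and rows downward; lengths in m; the calibration is good to about 2 mm. A picture is of the moment at which its call begins. camera_params takes no time and is no camera call.
- ticket.hand_in(): hands the job in; it is judged then, once.
The state is a dict: "t": time; "joint_positions": joint angles; "qd": joint speeds; "joint_efforts": joint torques, N m; "tool_pos": TCP position; "eef_rot": TCP orientation; "ft_force": force on the tool from outside, world axes, zero at the start; "torque": the same for the moment, N m; "finger_gap": finger opening in m; "finger_force": force on a finger pad.
Only numpy, scipy, OpenCV 4.12 (cv2) and the standard library are available. Lean on these libraries where they do the work, as an engineer would, in place of code of your own. Each camera call takes 0.05 s, during which the arm holds its last target. There are 200 camera calls.

## Task

Check the couplers standing on the mat one at a time, thinnest first: stand each between the caliper gauge's jaws, slide the jaw gently shut until it presses the coupler firmly against the fixed jaw, and, with the jaws still closed on it, swing the counter's lever right over to its stop and let it spring back; then open the jaws and stand the coupler in the tray. At the end all couplers stand upright in the tray and the gauge is left fully open; leave the other things on the bench alone.

Things in the scene. Friction and masses are not known exactly. Their poses are not given: they have to be found in the camera images.
- gauge: bench caliper gauge, fixed: dark steel bed plate 100 x 220 mm, its top 12 mm above the table. Origin: centre of its underside. The jaw slides along local y: fixed jaw at -y, sliding jaw at +y, bare bed between. A steel beam (x = 47 to 69 mm, 30 mm high) runs along its +x edge; the sliding jaw's carriage rides on it (top 58 mm above the table)
- anvil: the gauge's fixed jaw: steel block 56 mm wide (x), 32 mm high above the bed, 18 mm thick. Origin: middle of its measuring face (facing local +y) at the height of the bed's top; a part that touches it has its centre one radius away along local +y. Axes as the gauge's
- jaw: the gauge's sliding jaw: steel block of the same size on an aluminium carriage. Origin: middle of its measuring face (facing local -y) at the height of the bed's top. Axes as the gauge's. Fully open (origin at y = +15 mm in the gauge's frame) the faces are 90 mm apart; it slides 85 mm to -y, friction 1.5 N, and stays where it is left
- paddle_grip (a point): grip point of the black upright paddle that moves the jaw, 53 mm behind (+y of) its face: 34 mm wide (gauge x), 12 mm thick (gauge y), top 14 mm above this point (98 mm above the table), foot 42 mm below; free on both y sides. Pushed to -y it closes the jaw; once that meets a part the paddle gives up to 14 mm against a spring (2 to 10 N): 8 to 12 mm is right. Pulled to +y it opens the jaw
- lever (a joint): angle of the sprung lever on the front of the stroke counter, rad: 0 at rest, 0.9 at its stop; it springs back when let go. It swings in an upright plane (the counter's local y-z), its tip going from the counter's +y side over the top to its -y side
- lever_tip (a point): centre of the black 24 mm ball on the lever's tip, 88 mm from the pivot; at rest 38 mm to the counter's +y side of the pivot and 119 mm above the table, at the stop 38 mm to its -y side at the same height (128 mm in mid-swing). At rest this point's axes are those of the counter
- counter: stroke counter fixed to the table: grey box 70 x 100 mm, 60 mm high, with a number window on top and the lever in front (local -x). Origin: centre of its underside. The lever's pivot is at local (-49, 0, 40) mm and about 4 N at the ball swings it fully
- mat: thin dark rubber mat 220 x 260 mm lying on the table, on which the couplers stand at the start. Origin: its centre, at the table's surface
- tray: shallow white tray, outside 170 x 250 mm (x, y), walls 5 mm thick and 14 mm high, floor 4 mm above the table; fixed. Origin: centre of its underside
- coupler1: turned aluminium acoustic coupler, the thinnest of the four kinds: a round barrel 40 mm in diameter and 36 mm high, with a hollow neck 22 mm in diameter on top (44 mm long), 80 mm high in all. Origin: centre of its underside; z along its axis. Not always present (None)
- coupler2: turned aluminium acoustic coupler, the second thinnest of the four kinds: a round barrel 47 mm in diameter and 36 mm high, with a hollow neck 22 mm in diameter on top (44 mm long), 80 mm high in all. Origin: centre of its underside; z along its axis. Not always present (None)
- coupler3: turned aluminium acoustic coupler, the second thickest of the four kinds: a round barrel 54 mm in diameter and 36 mm high, with a hollow neck 22 mm in diameter on top (44 mm long), 80 mm high in all. Origin: centre of its underside; z along its axis. Not always present (None)
- coupler4: turned aluminium acoustic coupler, the thickest of the four kinds: a round barrel 62 mm in diameter and 36 mm high, with a hollow neck 22 mm in diameter on top (44 mm long), 80 mm high in all. Origin: centre of its underside; z along its axis. Not always present (None)
- loupe: bystander: small black lens, 38 mm across and 24 mm high, on the mat among the couplers. Leave it alone
- tweezers: bystander: steel tweezers, 130 mm long, lying. Leave it alone
- spray: bystander: small white spray bottle, 36 mm across, 100 mm high. Leave it alone
- fork: bystander: aluminium tuning fork, 180 mm long, lying. Leave it alone
- otoscope: bystander: otoscope, 140 mm long, lying. Leave it alone
- brush: bystander: brush, 130 mm long, lying. Leave it alone
There are look-alikes about, which are no part of the job. Of the things that look like the counter, the middle-sized one is meant.

How it is judged:
By the outcome, as a careful person would: the job done as asked, in the order asked, and still so for the second after the job is handed in, with the robot touching nothing.
Of coupler1, coupler2, coupler3, coupler4 only 2 to 3 are there at a start; the rules pass over those that are not, and their reading is None.
At some moment in a run one of coupler1, coupler2, coupler3, coupler4 may be knocked a few centimetres aside while the robot is not near it.
It also fails if it takes over 210 s, if anything falls off the work surface, if the arm or the gripper's body presses on something with over 40 N, if the wrist force passes 120 N, or if a joint passes its speed limit or range.

## Working session

There is one attempt and no reset: what is moved stays moved. The work goes in short steps, Python scripts to look and compute and a shell command to move; the robot and the scene stay as the last step left them, time stands still between calls to the robot, and variables do not carry over. Pictures are saved under pics/ and viewed, at most 14 in all, crops included, and the job is handed in when it is done.

```bash
ls; mkdir -p pics; python3 - <<'E'
from bench import arm, read_camera, camera_params
import cv2
for n in("top","side"):
    im=read_camera(n); cv2.imwrite(f"pics/{n}0.png",cv2.resize(im[:,:,::-1],(800,600),interpolation=cv2.INTER_CUBIC)); cv2.imwrite(f"raw_{n}.png",im[:,:,::-1]); print(camera_params(n))
s=arm.state();print(s)
E
```

```text
pics
{'fx': 390.1233393654468, 'fy': 390.1233393654468, 'cx': 282.1339240274716, 'cy': 211.37385079299352, 'rvec': array([ 2.19603279, -2.13101779,  0.14359566]), 'tvec': array([-0.02424643,  0.49385909,  1.19505723])}
{'fx': 435.0724655439021, 'fy': 435.0724655439021, 'cx': 280.7314202051826, 'cy': 209.88829690090358, 'rvec': array([ 2.34862011, -0.79059163,  0.2718988 ]), 'tvec': array([-0.39253839,  0.27819252,  1.07393182])}
{'t': 0.1, 'joint_positions': array([-1.3122076 ,  0.52195164, -0.03632002,  1.59993744,  0.02120366,
        1.02109299, -0.11280727]), 'qd': array([ 8.98031834e-06,  5.07533741e-05, -8.53983946e-04, -2.70092252e-04,
        9.59837367e-04,  5.22131644e-05,  1.90081327e-04]), 'joint_efforts': array([ 5.17014603e-03, -9.28493643e+01,  1.98519856e+00, -3.70537627e+01,
        1.83355721e-02,  5.33653074e-03, -7.42743987e-05]), 'tool_pos': array([0.20177031, 0.59130111, 0.30338991]), 'eef_rot': array([-5.14158116e-01, -3.09914303e+00,  1.57145553e-03]), 'ft_force': array([-0.23631822, -0.5911856 , -0.32535503]), 'torque': array([ 0.01495185, -0.04892312,  0.01710398]), 'finger_force': 0.0, 'finger_gap': 0.08532465534708117}
```

View pics/top0.png

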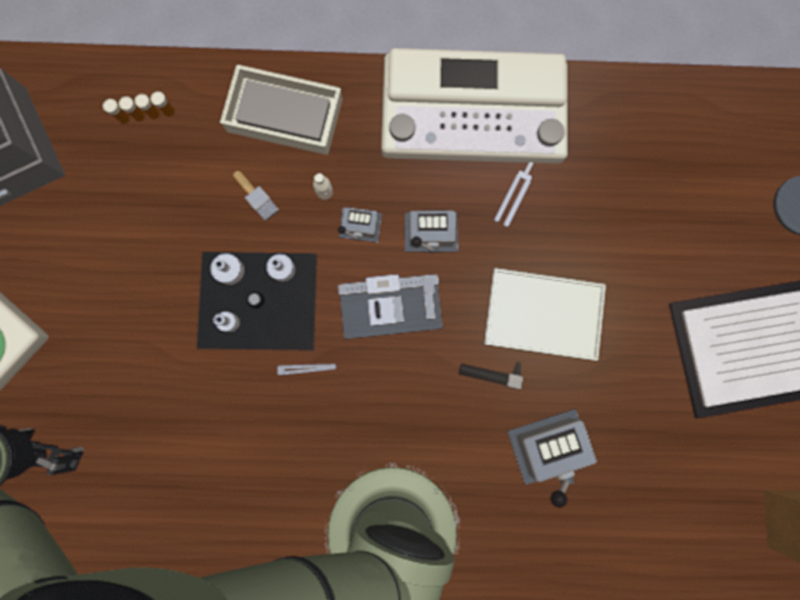

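View pics/side0.png

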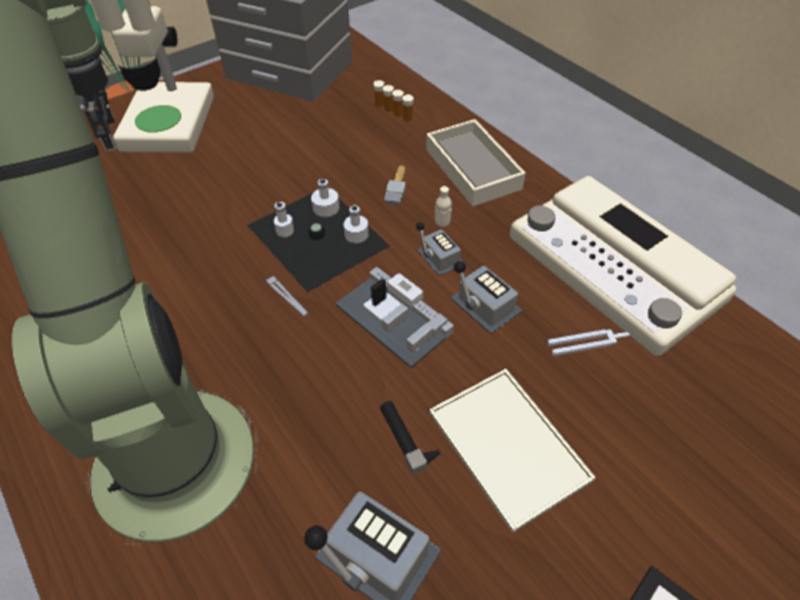

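Candidates (800×600 top view):
- Counter: small (360,222), middle (432,228), large (552,447). I choose the middle one at (432,228).
- Couplers: (227,268), (280,267) and (226,321). The lens at (254,299) is the loupe.
- Tray: the white one at (545,314), not the grey-floored box at (282,108).

Next is a close crop to check these choices.

```bash
cat > h.py <<'E'
import numpy as np, cv2
from scipy.spatial.transform import Rotation as R
from bench import arm, read_camera, camera_params
def ray(n,u,v):
    p=camera_params(n); M=cv2.Rodrigues(p["rvec"])[0]; c=-M.T@p["tvec"]
    return c, M.T@np.array([(u-p["cx"])/p["fx"],(v-p["cy"])/p["fy"],1])
def onz(n,u,v,z):
    c,d=ray(n,u,v); return c+d*(z-c[2])/d[2]
def proj(n,P):
    p=camera_params(n); K=np.array([[p["fx"],0,p["cx"]],[0,p["fy"],p["cy"]],[0,0,1]])
    return cv2.projectPoints(np.atleast_2d(np.float64(P)),p["rvec"],p["tvec"],K,None)[0][:,0]
def two(a,b):
    (c,d),(e,f)=ray("top",*a),ray("side",*b)
    A=np.stack([d,-f],1); s=np.linalg.lstsq(A,e-c,rcond=None)[0]
    p,q=c+d*s[0],e+f*s[1]; return (p+q)/2, np.linalg.norm(p-q)
def crop(n,im,x0,y0,x1,y1,k,name):
    o=cv2.resize(im[y0:y1,x0:x1],None,fx=k,fy=k,interpolation=cv2.INTER_CUBIC)
    for x in range(-(-x0//20)*20,x1,20): cv2.putText(o,str(x),((x-x0)*k,8),0,.3,(0,255,255),1); cv2.line(o,((x-x0)*k,10),((x-x0)*k,16),(0,255,255),1)
    for y in range(-(-y0//20)*20,y1,20): cv2.putText(o,str(y),(0,(y-y0)*k),0,.3,(0,255,255),1); cv2.line(o,(20,(y-y0)*k),(26,(y-y0)*k),(0,255,255),1)
    cv2.imwrite("pics/"+name,o)
E
python3 - <<'E'
from h import *
t=cv2.imread("raw_top.png"); s=cv2.imread("raw_side.png")
crop("top",t,135,135,330,252,4,"ct.png"); crop("side",s,170,115,370,260,4,"cs.png")
# world scale
for z in(0,.1): print(onz("top",0,0,z),onz("top",559,419,z))
# tray + mat
def quad(m,z,lab):
    c=max(cv2.findContours(m.astype('uint8'),0,1)[0],key=cv2.contourArea); r=cv2.minAreaRect(c)
    P=[onz("top",*q,z)[:2] for q in cv2.boxPoints(r)]; print(lab,r,np.mean(P,0).round(4),np.round(P,3).tolist(),[round(np.linalg.norm(P[i]-P[i-1]),3) for i in range(4)])
m=np.zeros(t.shape[:2],bool); m[180:260,330:432]=(t.min(2)>180)[180:260,330:432]; quad(m,.014,"tray")
m=np.zeros(t.shape[:2],bool); m[170:250,132:228]=(t.max(2)<50)[170:250,132:228]; quad(cv2.morphologyEx(m.astype('uint8'),3,np.ones((25,25))),.002,"mat")
E
```

```text
[ 1.19471065e+00  9.73972060e-01 -2.22044605e-16] [-0.11327471 -0.87200544  0.        ]
[1.12657694 0.89596441 0.1       ] [-0.0764576  -0.80189457  0.1       ]
tray ((381.7619934082031, 219.63194274902344), (79.61616516113281, 52.610164642333984), 8.297144889831543) [ 0.4803 -0.3275] [[0.411, -0.19], [0.579, -0.213], [0.549, -0.467], [0.382, -0.44]] [np.float64(0.251), np.float64(0.169), np.float64(0.255), np.float64(0.169)]
mat ((179.47308349609375, 210.3720245361328), (80.2786865234375, 66.28138732910156), 1.123302698135376) [0.492  0.3191] [[0.384, 0.442], [0.597, 0.453], [0.6, 0.194], [0.386, 0.188]] [np.float64(0.254), np.float64(0.214), np.float64(0.259), np.float64(0.214)]
```

View pics/ct.png

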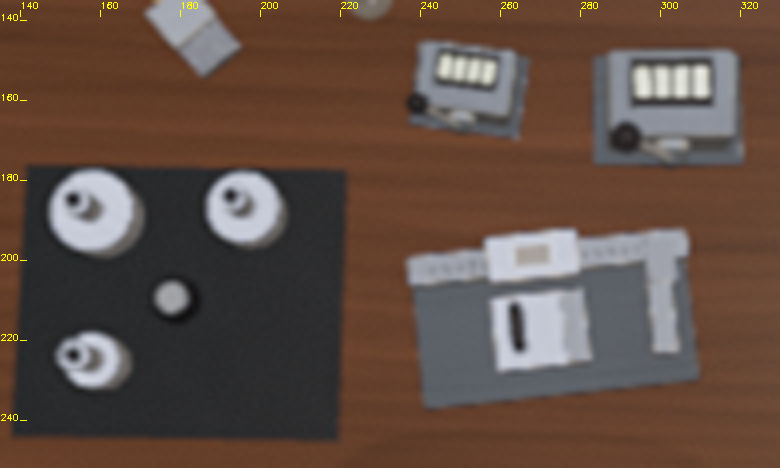

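View pics/cs.png

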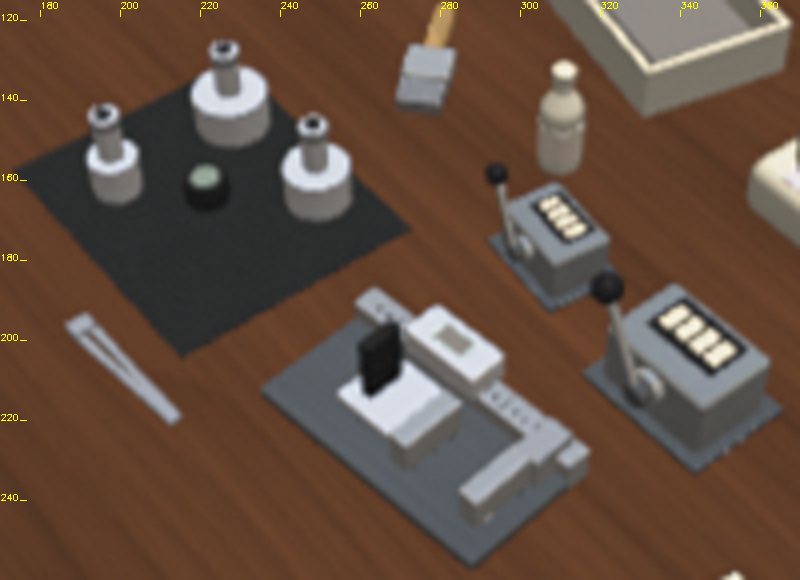

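The crops confirm the choices:
- The middle counter is at raw top pixel (305,158), with its ball at (291.5,169).
- The gauge paddle is at (264,217) and the anvil at (300,208).
- The neck holes are at (153.5,185), (192.8,184) and (152.8,223.5).

Next I turn these into positions.

```bash
python3 - <<'E'
from h import *
t=cv2.imread("raw_top.png"); s=cv2.imread("raw_side.png")
for n,a,b in[("big",(153.5,185),(225.75,127.5)),("mid",(192.75,184),(248.25,146.5)),("small",(152.75,223.5),(195.5,144)),("ball",(291.5,169),(321.75,186.75)),("paddle",(264,216.5),(265.5,199))]:
    p,e=two(a,b); print(n,p.round(4),"miss",round(e,4), "z.08:",onz("top",*a,.082).round(4)[:2],onz("side",*b,.082).round(4)[:2])
# barrel diameters: bright top disc
g=t.min(2)
for n,(x,y) in dict(big=(158,188),mid=(196,187),small=(158,225)).items():
    for th in(120,150):
        m=np.zeros(g.shape,'uint8'); m[y-16:y+16,x-16:x+16]=g[y-16:y+16,x-16:x+16]>th
        c=max(cv2.findContours(m,0,1)[0],key=cv2.contourArea); (cx,cy),r=cv2.minEnclosingCircle(c); hx=cv2.boundingRect(c)
        P=onz("top",cx,cy,.038); Q=onz("top",cx+1,cy,.038)
        mm=np.linalg.norm(Q-P)*1000
        print(n,th,P.round(4)[:2],"encl dia",round(2*(r)*mm,1),"box",hx, "boxmm",round(hx[2]*mm,1),round(hx[3]*mm,1))
C=lambda x,y:(x/4+135,y/4+135)
a=onz("top",*C(425,407),.012);b=onz("top",*C(699,378),.012); v=a-b; L=np.linalg.norm(v);v/=L
u=np.array([v[1],-v[0],0]); o=(a+b)/2+u*.05
print("bed front L",L,"yaw",np.degrees(np.arctan2(-v[0],v[1])),"origin",o)
for n,q,z in[("anvil edge a",(647,240),.044),("anvil edge b",(655,350),.044),("jaw edge a",(583,292),.044),("jaw edge b",(590,358),.044),("bl corner beam",(408,258),.042),("br beam",(687,231),.042)]:
    w=onz("top",*C(*q),z)-o; print(n,"gauge x,y",(w@u).round(4),(w@v).round(4))
ml=(t.max(2)<45); ml[:200]=0;ml[230:]=0;ml[:,:255]=0;ml[:,275:]=0
ys,xs=np.nonzero(ml);print("paddle mask top",xs.min(),xs.max(),ys.min(),ys.max(),xs.mean(),ys.mean())
E
```

```text
big [0.5574 0.3835 0.0762] miss 0.0002 z.08: [0.5562 0.3816] [0.5543 0.3772]
mid [0.5648 0.2651 0.075 ] miss 0.0009 z.08: [0.563  0.2637] [0.5612 0.2583]
small [0.4407 0.3789 0.0721] miss 0.0004 z.08: [0.4397 0.3758] [0.4366 0.3683]
ball [ 0.6102 -0.0324  0.1179] miss 0.0007 z.08: [ 0.619  -0.0337] [ 0.6329 -0.0089]
paddle [0.4711 0.0438 0.0936] miss 0.0034 z.08: [0.4709 0.045 ] [0.4781 0.0514]
big 120 [0.5567 0.3819] encl dia 65.2 box (148, 178, 21, 20) boxmm 65.5 62.4
big 150 [0.5569 0.3827] encl dia 62.5 box (148, 178, 20, 19) boxmm 62.4 59.3
mid 120 [0.564 0.265] encl dia 56.4 box (187, 178, 18, 18) boxmm 56.3 56.3
mid 150 [0.5636 0.2649] encl dia 54.7 box (187, 178, 18, 17) boxmm 56.3 53.2
small 120 [0.4426 0.3754] encl dia 47.2 box (150, 218, 16, 14) boxmm 49.3 43.2
small 150 [0.4415 0.3766] encl dia 43.6 box (150, 219, 15, 12) boxmm 46.2 37.0
bed front L 0.21798167949078176 yaw 7.772216893485933 origin [0.47618411 0.01591427 0.012     ]
anvil edge a gauge x,y 0.0594 -0.078
anvil edge b gauge x,y -0.027 -0.0747
jaw edge a gauge x,y 0.0239 -0.024
jaw edge b gauge x,y -0.0278 -0.024
bl corner beam gauge x,y 0.065 0.1087
br beam gauge x,y 0.0635 -0.1101
paddle mask top 263 264 212 221 263.5 216.5
```

Thinnest first means small (Ø40, coupler1), then mid (Ø54, coupler3), then big (Ø62, coupler4). The jaw is only about 51 mm open, so I'll open it first. I start by turning the tool to the gauge's axes.

```bash
cat > g.py <<'E'
from h import *
import sys
O=np.array([.4762,.0159,0]); V=np.array([-.1352,.9908,0]); U=np.array([.9908,.1352,0])
G=lambda x,y,z=0:O+U*x+V*y+np.array([0,0,z])
def to(P):   # shift in tool axes (mm) from measured TCP
    s=arm.state(); M=R.from_rotvec(s["eef_rot"]).as_matrix()
    a=np.degrees(np.arctan2(M[1,0],M[0,0]))
    f=s["ft_force"]
    print("t %.1f"%s["t"],"tcp",s["tool_pos"].round(4),"yaw",a.round(2),"tilt",np.degrees(np.arccos(-M[2,2])).round(2),"need(mm)",(M.T@(np.array(P)-s["tool_pos"])*1000).round(1),"Fg(x,y,z)",np.round([f@U,f@V,f[2]],1),"gap",s["finger_gap"].round(4),"tcp in gauge mm",(np.array([(s["tool_pos"]-O)@U,(s["tool_pos"]-O)@V])*1000).round(1))
E
python3 -m inch '[{"rz":7.03,"gripper":-1},{"rz":7.03,"gripper":-1},{"rz":7.03,"gripper":-1},{"rz":7.03,"gripper":-1},{"rz":7.03,"gripper":-1}]'
python3 -m inch '[{"rz":7.03,"gripper":-1},{"rz":7.03,"gripper":-1},{"rz":7.03,"gripper":-1},{"rz":7.03,"gripper":-1},{"gripper":-1}]'
python3 -c "
from g import *
to(G(0,.003,.22))"
```

```text
invalid input
invalid input
Traceback (most recent call last):
  File "g.py", line 9, in to
    print("t %.1f"%s["t"],"tcp",s["tool_pos"].round(4),"yaw",a.round(2),"tilt",np.degrees(np.arccos(-M[2,2])).round(2),"need(mm)",(M.T@(np.array(P)-s["tool_pos"])*1000).round(1),"Fg(x,y,z)",np.round([f@U,f@V,f[2]],1),"gap",s["finger_gap"].round(4),"tcp in gauge mm",(np.array([(s["tool_pos"]-O)@U,(s["tool_pos"]-O)@V])*1000).round(1))
                                                                                                                                                                                                                               ^^^^^^^^^^^^^^^^^^^^^
AttributeError: 'float' object has no attribute 'round'
```

```bash
sed -i 's/s\["finger_gap"\].round(4)/round(float(s["finger_gap"]),4)/' g.py
python3 -m inch '[{"dx":0,"dy":0,"dz":0,"rx":0,"ry":0,"rz":7,"gripper":-1},{"dx":0,"dy":0,"dz":0,"rx":0,"ry":0,"rz":7,"gripper":-1},{"dx":0,"dy":0,"dz":0,"rx":0,"ry":0,"rz":7,"gripper":-1},{"dx":0,"dy":0,"dz":0,"rx":0,"ry":0,"rz":7,"gripper":-1},{"dx":0,"dy":0,"dz":0,"rx":0,"ry":0,"rz":7,"gripper":-1}]'
python3 -m inch '[{"dx":0,"dy":0,"dz":0,"rx":0,"ry":0,"rz":7,"gripper":-1},{"rz":7,"gripper":-1}]'
python3 -c "
from g import *
to(G(0,.003,.22))"
```

```text
t: 0.52
tool_pos: [0.2018, 0.5913, 0.3036]
eef_rot: [1.431, 2.797, -0.001]
ft_force: [-0.1, -0.5, -0.2]
finger_gap: 0.0253
finger_force: 0.0
t 0.5 tcp [0.2018 0.5913 0.3036] yaw 125.81 tilt 0.04 need(mm) [-624.5 -112.7   83.9] Fg(x,y,z) [-0.1 -0.5 -0.2] gap 0.0253 tcp in gauge mm [-194.   607.2]invalid input
```

```bash

python3 -m inch '[{"dx":0,"dy":0,"dz":0,"rx":0,"ry":0,"rz":7,"gripper":-1},{"dx":0,"dy":0,"dz":0,"rx":0,"ry":0,"rz":7,"gripper":-1},{"dx":0,"dy":0,"dz":0,"rx":0,"ry":0,"rz":7,"gripper":-1},{"dx":0,"dy":0,"dz":0,"rx":0,"ry":0,"rz":7,"gripper":-1},{"dx":0,"dy":0,"dz":0,"rx":0,"ry":0,"rz":0,"gripper":-1}]'
python3 -c "
from g import *
to(G(0,.003,.22))"
```

```text
t: 0.93
tool_pos: [0.2016, 0.5914, 0.3035]
eef_rot: [2.065, 2.367, -0.001]
ft_force: [-1.1, -0.1, -0.4]
finger_gap: 0.0001
finger_force: 0.0
t 0.9 tcp [0.2016 0.5914 0.3035] yaw 97.81 tilt 0.04 need(mm) [-604.4  193.9   84. ] Fg(x,y,z) [-1.1  0.  -0.4] gap 0.0001 tcp in gauge mm [-194.3  607.4]
```

```bash

python3 -m inch '[{"dx":-0.037,"dy":0.016,"dz":0,"rx":0,"ry":0,"rz":0,"gripper":-1},{"dx":-0.037,"dy":0.016,"dz":0,"rx":0,"ry":0,"rz":0,"gripper":-1},{"dx":-0.037,"dy":0.016,"dz":0,"rx":0,"ry":0,"rz":0,"gripper":-1},{"dx":-0.037,"dy":0.016,"dz":0,"rx":0,"ry":0,"rz":0,"gripper":-1},{"dx":-0.037,"dy":0.016,"dz":0,"rx":0,"ry":0,"rz":0,"gripper":-1}]'
python3 -m inch '[{"dx":-0.037,"dy":0.016,"dz":0,"rx":0,"ry":0,"rz":0,"gripper":-1},{"dx":-0.037,"dy":0.016,"dz":0,"rx":0,"ry":0,"rz":0,"gripper":-1},{"dx":-0.037,"dy":0.016,"dz":0,"rx":0,"ry":0,"rz":0,"gripper":-1},{"dx":-0.037,"dy":0.016,"dz":0,"rx":0,"ry":0,"rz":0,"gripper":-1},{"dx":-0.037,"dy":0.016,"dz":0,"rx":0,"ry":0,"rz":0,"gripper":-1}]'
python3 -m inch '[{"dx":-0.037,"dy":0.008,"dz":0.01,"rx":0,"ry":0,"rz":0,"gripper":-1},{"dx":-0.037,"dy":0.008,"dz":0.01,"rx":0,"ry":0,"rz":0,"gripper":-1},{"dx":-0.037,"dy":0.008,"dz":0.01,"rx":0,"ry":0,"rz":0,"gripper":-1},{"dx":-0.037,"dy":0.008,"dz":0.01,"rx":0,"ry":0,"rz":0,"gripper":-1},{"dx":-0.037,"dy":0.002,"dz":0.01,"rx":0,"ry":0,"rz":0,"gripper":-1}]'
python3 -c "
from g import *
to(G(0,.003,.22))"
```

```text
t: 1.35
tool_pos: [0.3078, 0.4179, 0.3038]
eef_rot: [2.051, 2.379, -0.0]
ft_force: [0.9, 0.7, 0.4]
finger_gap: -0.0
finger_force: 0.0
t: 1.77
tool_pos: [0.4133, 0.2461, 0.304]
eef_rot: [2.052, 2.379, 0.0]
ft_force: [1.1, 0.5, -0.3]
finger_gap: 0.0002
finger_force: 0.0
t: 2.18
tool_pos: [0.4734, 0.068, 0.2535]
eef_rot: [2.051, 2.379, 0.001]
ft_force: [0.9, 0.3, -0.1]
finger_gap: -0.0
finger_force: 0.0
t 2.2 tcp [0.4734 0.068  0.2535] yaw 98.46 tilt 0.04 need(mm) [-48.9  -4.9  33.5] Fg(x,y,z) [ 1.   0.1 -0.1] gap -0.0 tcp in gauge mm [ 4.3 52. ]
```

```bash

python3 -m inch '[{"dx":-0.024,"dy":-0.004,"dz":0.015,"rx":0,"ry":0,"rz":0.6,"gripper":-1},{"dx":-0.024,"dy":-0.001,"dz":0.015,"rx":0,"ry":0,"rz":0,"gripper":-1},{"dx":0,"dy":0,"dz":0,"rx":0,"ry":0,"rz":0,"gripper":-1}]'
python3 -c "
from g import *
to(G(0,.003,.142))"
```

```text
t: 2.43
tool_pos: [0.4734, 0.0169, 0.222]
eef_rot: [-2.07, -2.362, 0.005]
ft_force: [-0.4, -0.6, -0.8]
finger_gap: 0.0001
finger_force: 0.0
t 2.4 tcp [0.4734 0.0169 0.222 ] yaw 97.54 tilt 0.2 need(mm) [ 1.7  2.9 79.9] Fg(x,y,z) [-0.5 -0.5 -0.8] gap 0.0001 tcp in gauge mm [-2.7  1.4]
```

```bash

python3 -m inch '[{"dx":0,"dy":0.002,"dz":0.03,"rx":0,"ry":0,"rz":0,"gripper":-1},{"dx":0,"dy":0,"dz":0.03,"rx":0,"ry":0,"rz":0,"gripper":-1},{"dx":0,"dy":0,"dz":0.02,"rx":0,"ry":0,"rz":0,"gripper":-1},{"dx":0.006,"dy":0,"dz":0,"rx":0,"ry":0,"rz":0,"gripper":-1},{"dx":0.006,"dy":0,"dz":0,"rx":0,"ry":0,"rz":0,"gripper":-1}]'
python3 -m inch '[{"dx":0.006,"dy":0,"dz":0,"rx":0,"ry":0,"rz":0,"gripper":-1},{"dx":0.006,"dy":0,"dz":0,"rx":0,"ry":0,"rz":0,"gripper":-1},{"dx":0.006,"dy":0,"dz":0,"rx":0,"ry":0,"rz":0,"gripper":-1},{"dx":0.006,"dy":0,"dz":0,"rx":0,"ry":0,"rz":0,"gripper":-1},{"dx":0.006,"dy":0,"dz":0,"rx":0,"ry":0,"rz":0,"gripper":-1}]'
python3 -c "
from g import *
to(G(0,.05,.142))"
```

```text
t: 2.85
tool_pos: [0.4742, 0.0337, 0.1437]
eef_rot: [-2.067, -2.364, 0.003]
ft_force: [0.1, -1.9, 0.0]
finger_gap: -0.0001
finger_force: 1.0
t: 3.27
tool_pos: [0.471, 0.0643, 0.1446]
eef_rot: [2.069, 2.363, 0.002]
ft_force: [0.9, -1.8, 0.8]
finger_gap: -0.0001
finger_force: 1.0
t 3.3 tcp [0.471  0.0643 0.1446] yaw 97.6 tilt 0.08 need(mm) [ 1.4 -1.4  2.6] Fg(x,y,z) [ 0.7 -1.9  0.8] gap -0.0001 tcp in gauge mm [ 1.4 48.6]
```

```bash

python3 -m inch '[{"dx":0.002,"dy":0,"dz":0,"rx":0,"ry":0,"rz":0,"gripper":-1},{"dx":0.002,"dy":0,"dz":0,"rx":0,"ry":0,"rz":0,"gripper":-1},{"dx":0,"dy":0,"dz":0,"rx":0,"ry":0,"rz":0,"gripper":-1}]'
python3 -m inch '[{"dx":0.001,"dy":0,"dz":0,"rx":0,"ry":0,"rz":0,"gripper":-1},{"dx":0.001,"dy":0,"dz":0,"rx":0,"ry":0,"rz":0,"gripper":-1},{"dx":0,"dy":0,"dz":0,"rx":0,"ry":0,"rz":0,"gripper":-1}]'
python3 -c "
from g import *
to(G(0,.05,.142))"
```

```text
t: 3.52
tool_pos: [0.4702, 0.0677, 0.144]
eef_rot: [-2.07, -2.364, -0.0]
ft_force: [-0.6, 0.6, -0.3]
finger_gap: -0.0001
finger_force: 0.0
t: 3.77
tool_pos: [0.47, 0.0683, 0.1439]
eef_rot: [2.071, 2.361, -0.001]
ft_force: [0.4, -6.1, 1.9]
finger_gap: -0.0
finger_force: 3.0
t 3.8 tcp [0.47   0.0683 0.1439] yaw 97.49 tilt 0.06 need(mm) [-2.8 -0.9  1.9] Fg(x,y,z) [-0.4 -6.1  1.9] gap -0.0 tcp in gauge mm [ 0.9 52.8]
```

```bash

python3 -m inch '[{"dx":-0.004,"dy":0,"dz":-0.01,"rx":0,"ry":0,"rz":0,"gripper":-1},{"dx":0,"dy":0,"dz":-0.035,"rx":0,"ry":0,"rz":0,"gripper":-1},{"dx":0.02,"dy":0,"dz":-0.035,"rx":0,"ry":0,"rz":0,"gripper":0},{"dx":0.037,"dy":0,"dz":0,"rx":0,"ry":0,"rz":0,"gripper":0},{"dx":0.037,"dy":0,"dz":0,"rx":0,"ry":0,"rz":0,"gripper":0}]'
python3 -m inch '[{"dx":0.037,"dy":0,"dz":0,"rx":0,"ry":0,"rz":0,"gripper":0},{"dx":0.037,"dy":0,"dz":0,"rx":0,"ry":0,"rz":0,"gripper":0},{"dx":0.037,"dy":0,"dz":0,"rx":0,"ry":0,"rz":0,"gripper":0},{"dx":0.037,"dy":0,"dz":0,"rx":0,"ry":0,"rz":0,"gripper":0},{"dx":0.037,"dy":0.01,"dz":0,"rx":0,"ry":0,"rz":0,"gripper":0}]'
python3 -c "
from g import *
to([.440,.376,.12])"
```

```text
t: 4.18
tool_pos: [0.4587, 0.1589, 0.2264]
eef_rot: [2.073, 2.359, 0.006]
ft_force: [0.0, 1.1, -0.3]
finger_gap: 0.0357
finger_force: 0.0
t: 4.6
tool_pos: [0.442, 0.3448, 0.2246]
eef_rot: [-2.069, -2.363, 0.001]
ft_force: [1.3, -0.3, 1.2]
finger_gap: 0.043
finger_force: 0.0
t 4.6 tcp [0.442  0.3448 0.2246] yaw 97.6 tilt 0.06 need(mm) [ 31.2   2.2 104.6] Fg(x,y,z) [ 1.2 -0.5  1.2] gap 0.043 tcp in gauge mm [ 10.6 330.5]
```

```bash

python3 -m inch '[{"dx":0.031,"dy":0.002,"dz":0.02,"rx":0,"ry":0,"rz":0,"gripper":0},{"dx":0,"dy":0,"dz":0.02,"rx":0,"ry":0,"rz":0,"gripper":0},{"dx":0,"dy":0,"dz":0,"rx":0,"ry":0,"rz":0,"gripper":0},{"dx":0,"dy":0,"dz":0,"rx":0,"ry":0,"rz":0,"gripper":0}]'
python3 - <<'E'
from g import *
to([.440,.376,.12])
im=read_camera("side")[:,:,::-1].copy(); crop("side",im,140,60,360,220,3,"s1.png")
E
```

```text
t: 4.93
tool_pos: [0.4415, 0.3734, 0.1839]
eef_rot: [2.07, 2.362, -0.003]
ft_force: [0.3, -0.2, 2.0]
finger_gap: 0.0424
finger_force: 0.0
t 4.9 tcp [0.4415 0.3734 0.1839] yaw 97.54 tilt 0.12 need(mm) [ 2.9 -1.1 63.9] Fg(x,y,z) [ 0.3 -0.3  2. ] gap 0.0424 tcp in gauge mm [ 13.9 358.9]
```

View pics/s1.png

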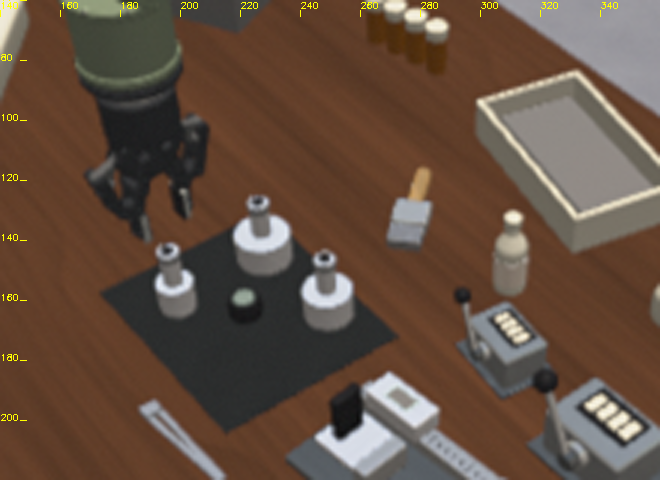

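The picture shows the fingers straddling the small neck (hole at 194,144) and the jaw slid back to open. I descend and grip.

```bash

python3 -m inch '[{"dx":0.003,"dy":-0.001,"dz":0.015,"rx":0,"ry":0,"rz":0,"gripper":0},{"dx":0,"dy":0,"dz":0.015,"rx":0,"ry":0,"rz":0,"gripper":0},{"dx":0,"dy":0,"dz":0.015,"rx":0,"ry":0,"rz":0,"gripper":0},{"dx":0,"dy":0,"dz":0.012,"rx":0,"ry":0,"rz":0,"gripper":0},{"dx":0,"dy":0,"dz":0.007,"rx":0,"ry":0,"rz":0,"gripper":0}]'
python3 -m inch '[{"dx":0,"dy":0,"dz":0,"rx":0,"ry":0,"rz":0,"gripper":0},{"dx":0,"dy":0,"dz":0,"rx":0,"ry":0,"rz":0,"gripper":-1},{"dx":0,"dy":0,"dz":0,"rx":0,"ry":0,"rz":0,"gripper":-1},{"dx":0,"dy":0,"dz":0,"rx":0,"ry":0,"rz":0,"gripper":-1},{"dx":0,"dy":0,"dz":0,"rx":0,"ry":0,"rz":0,"gripper":-1}]'
python3 -c "
from g import *
to([.440,.376,.12])"
```

```text
t: 5.4
tool_pos: [0.4406, 0.3763, 0.1199]
eef_rot: [2.071, 2.362, 0.0]
ft_force: [0.1, -0.1, -0.1]
finger_gap: 0.0428
finger_force: 0.0
t: 5.82
tool_pos: [0.4406, 0.3771, 0.1209]
eef_rot: [2.07, 2.363, 0.002]
ft_force: [-1.3, -2.7, 8.5]
finger_gap: 0.0208
finger_force: 58.7
t 5.8 tcp [0.4406 0.3771 0.1209] yaw 97.55 tilt 0.08 need(mm) [-1.1 -0.8  0.9] Fg(x,y,z) [-1.7 -2.5  8.5] gap 0.0208 tcp in gauge mm [ 13.6 362.7]
```

```bash

python3 -m inch '[{"dx":0,"dy":0,"dz":-0.015,"rx":0,"ry":0,"rz":0,"gripper":-1},{"dx":0,"dy":0,"dz":-0.03,"rx":0,"ry":0,"rz":0,"gripper":-1},{"dx":0,"dy":0,"dz":-0.035,"rx":0,"ry":0,"rz":0,"gripper":-1},{"dx":0,"dy":0,"dz":-0.035,"rx":0,"ry":0,"rz":0,"gripper":-1},{"dx":0,"dy":0,"dz":-0.015,"rx":0,"ry":0,"rz":0,"gripper":-1}]'
python3 -m inch '[{"dx":-0.035,"dy":-0.001,"dz":0,"rx":0,"ry":0,"rz":0,"gripper":-1},{"dx":-0.035,"dy":-0.001,"dz":0,"rx":0,"ry":0,"rz":0,"gripper":-1},{"dx":-0.035,"dy":-0.001,"dz":0,"rx":0,"ry":0,"rz":0,"gripper":-1},{"dx":-0.035,"dy":-0.001,"dz":0,"rx":0,"ry":0,"rz":0,"gripper":-1},{"dx":-0.035,"dy":-0.001,"dz":0,"rx":0,"ry":0,"rz":0,"gripper":-1}]'
python3 -m inch '[{"dx":-0.035,"dy":-0.001,"dz":0,"rx":0,"ry":0,"rz":0,"gripper":-1},{"dx":-0.035,"dy":-0.001,"dz":0,"rx":0,"ry":0,"rz":0,"gripper":-1},{"dx":-0.035,"dy":-0.001,"dz":0,"rx":0,"ry":0,"rz":0,"gripper":-1},{"dx":-0.035,"dy":-0.001,"dz":0,"rx":0,"ry":0,"rz":0,"gripper":-1},{"dx":-0.035,"dy":-0.001,"dz":0,"rx":0,"ry":0,"rz":0,"gripper":-1}]'
python3 -c "
from g import *
to(G(0,-.05,.131))"
```

```text
t: 6.23
tool_pos: [0.4411, 0.3774, 0.2545]
eef_rot: [2.071, 2.362, 0.007]
ft_force: [1.1, 1.2, 0.4]
finger_gap: 0.0207
finger_force: 58.8
t: 6.65
tool_pos: [0.4581, 0.2014, 0.2504]
eef_rot: [2.07, 2.363, 0.001]
ft_force: [1.4, -1.0, -0.4]
finger_gap: 0.0204
finger_force: 58.8
t: 7.07
tool_pos: [0.4762, 0.0271, 0.2504]
eef_rot: [2.07, 2.363, 0.001]
ft_force: [1.6, -0.9, -1.1]
finger_gap: 0.0204
finger_force: 58.8
t 7.1 tcp [0.4762 0.0271 0.2504] yaw 97.57 tilt 0.05 need(mm) [-61.2  -1.4 119.4] Fg(x,y,z) [ 1.5 -1.1 -1.1] gap 0.0204 tcp in gauge mm [ 1.5 11.1]
```

```bash

python3 -m inch '[{"dx":-0.03,"dy":-0.001,"dz":0.02,"rx":0,"ry":0,"rz":0,"gripper":-1},{"dx":-0.029,"dy":0,"dz":0.02,"rx":0,"ry":0,"rz":0,"gripper":-1},{"dx":0,"dy":0,"dz":0.02,"rx":0,"ry":0,"rz":0,"gripper":-1},{"dx":0,"dy":0,"dz":0,"rx":0,"ry":0,"rz":0,"gripper":-1},{"dx":0,"dy":0,"dz":0,"rx":0,"ry":0,"rz":0,"gripper":-1}]'
python3 - <<'E'
from g import *
to(G(0,-.05,.131))
a=read_camera("side")[:,:,::-1].copy(); b=read_camera("top")[:,:,::-1].copy()
crop("side",a,200,130,370,260,4,"s2.png"); 
crop("top",b,220,150,340,245,4,"t2.png"); A=cv2.imread("pics/s2.png");B=cv2.imread("pics/t2.png")
B=cv2.copyMakeBorder(B,0,A.shape[0]-B.shape[0],0,0,0); o=np.hstack([A,B]); cv2.imwrite("pics/st2.png",cv2.resize(o,(800,int(o.shape[0]*800/o.shape[1]))))
E
```

```text
t: 7.48
tool_pos: [0.4828, -0.0298, 0.19]
eef_rot: [-2.07, -2.362, 0.001]
ft_force: [-0.0, 0.2, -0.2]
finger_gap: 0.0206
finger_force: 58.9
t 7.5 tcp [ 0.4828 -0.0298  0.19  ] yaw 97.53 tilt 0.08 need(mm) [-3.9 -0.3 59. ] Fg(x,y,z) [ 0.   0.2 -0.2] gap 0.0206 tcp in gauge mm [  0.4 -46.1]
```

View pics/st2.png

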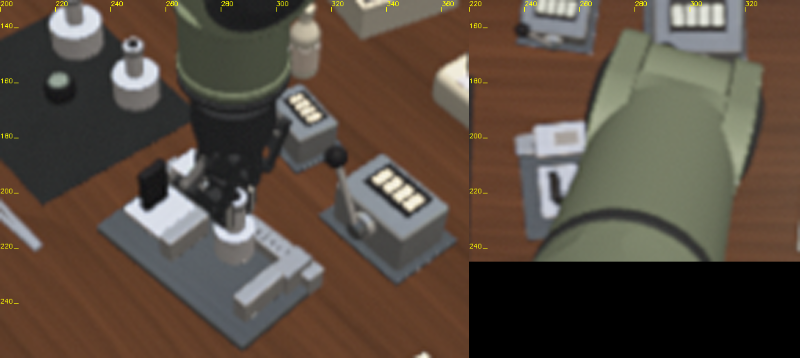

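The coupler hangs upright between the jaws, barrel at about (282,240) in the side view. I lower it.

```bash

python3 -m inch '[{"dx":-0.002,"dy":0,"dz":0.02,"rx":0,"ry":0,"rz":0,"gripper":-1},{"dx":0,"dy":0,"dz":0.02,"rx":0,"ry":0,"rz":0,"gripper":-1},{"dx":0,"dy":0,"dz":0.011,"rx":0,"ry":0,"rz":0,"gripper":-1},{"dx":0,"dy":0,"dz":0.003,"rx":0,"ry":0,"rz":0,"gripper":-1},{"dx":0,"dy":0,"dz":0,"rx":0,"ry":0,"rz":0,"gripper":-1}]'
python3 -m inch '[{"dx":0,"dy":0,"dz":0.002,"rx":0,"ry":0,"rz":0,"gripper":-1},{"dx":0,"dy":0,"dz":0,"rx":0,"ry":0,"rz":0,"gripper":-1}]'
python3 -m inch '[{"dx":0,"dy":0,"dz":0.001,"rx":0,"ry":0,"rz":0,"gripper":-1},{"dx":0,"dy":0,"dz":0,"rx":0,"ry":0,"rz":0,"gripper":-1}]'
python3 -c "
from g import *
to(G(0,-.05,.131))"
```

```text
t: 8.0
tool_pos: [0.4834, -0.0314, 0.1361]
eef_rot: [-2.069, -2.364, 0.0]
ft_force: [-0.8, -0.5, -0.4]
finger_gap: 0.0208
finger_force: 58.9
t: 8.17
tool_pos: [0.4837, -0.0317, 0.1346]
eef_rot: [2.069, 2.363, 0.001]
ft_force: [-1.2, 0.5, -0.8]
finger_gap: 0.0206
finger_force: 58.9
t: 8.33
tool_pos: [0.4835, -0.0317, 0.1333]
eef_rot: [2.07, 2.363, 0.001]
ft_force: [-1.1, 0.1, -1.3]
finger_gap: 0.0204
finger_force: 58.9
t 8.3 tcp [ 0.4835 -0.0317  0.1333] yaw 97.57 tilt 0.04 need(mm) [-1.8 -0.8  2.3] Fg(x,y,z) [-1.   0.3 -1.3] gap 0.0204 tcp in gauge mm [  0.8 -48.2]
```

```bash

python3 -m inch '[{"dx":0,"dy":0,"dz":0.001,"rx":0,"ry":0,"rz":0,"gripper":-1},{"dx":0,"dy":0,"dz":0,"rx":0,"ry":0,"rz":0,"gripper":-1}]'
python3 -m inch '[{"dx":0,"dy":0,"dz":0.001,"rx":0,"ry":0,"rz":0,"gripper":-1},{"dx":0,"dy":0,"dz":0,"rx":0,"ry":0,"rz":0,"gripper":-1}]'
python3 -m inch '[{"dx":0,"dy":0,"dz":0.001,"rx":0,"ry":0,"rz":0,"gripper":-1},{"dx":0,"dy":0,"dz":0,"rx":0,"ry":0,"rz":0,"gripper":-1}]'
python3 -c "
from g import *
to(G(0,-.05,.131))"
```

```text
t: 8.5
tool_pos: [0.4836, -0.0319, 0.1328]
eef_rot: [2.07, 2.362, 0.002]
ft_force: [-4.9, 0.5, 19.7]
finger_gap: 0.0204
finger_force: 61.5
t: 8.67
tool_pos: [0.4837, -0.032, 0.1326]
eef_rot: [2.071, 2.362, 0.003]
ft_force: [-11.3, 0.6, 46.9]
finger_gap: 0.0204
finger_force: 64.6
t: 8.83
tool_pos: [0.4838, -0.0321, 0.1325]
eef_rot: [2.071, 2.362, 0.004]
ft_force: [-17.0, 1.7, 74.6]
finger_gap: 0.0207
finger_force: 67.7
t 8.8 tcp [ 0.4838 -0.0321  0.1325] yaw 97.51 tilt 0.15 need(mm) [-1.5 -1.   1.5] Fg(x,y,z) [-16.6   3.9  74.6] gap 0.0207 tcp in gauge mm [  1.  -48.5]
```

```bash

python3 -m inch '[{"dx":0,"dy":0,"dz":-0.0025,"rx":0,"ry":0,"rz":0,"gripper":-1},{"dx":0,"dy":0,"dz":0,"rx":0,"ry":0,"rz":0,"gripper":0},{"dx":0,"dy":0,"dz":0,"rx":0,"ry":0,"rz":0,"gripper":0},{"dx":0,"dy":0,"dz":0,"rx":0,"ry":0,"rz":0,"gripper":0}]'
python3 -m inch '[{"dx":0,"dy":0,"dz":-0.02,"rx":0,"ry":0,"rz":0,"gripper":0},{"dx":0,"dy":0,"dz":-0.035,"rx":0,"ry":0,"rz":0,"gripper":0},{"dx":0,"dy":0,"dz":-0.035,"rx":0,"ry":0,"rz":0,"gripper":0},{"dx":0,"dy":0,"dz":0,"rx":0,"ry":0,"rz":0,"gripper":-1}]'
python3 -m inch '[{"dx":0.036,"dy":0,"dz":0,"rx":0,"ry":0,"rz":0,"gripper":-1},{"dx":0.037,"dy":0,"dz":0,"rx":0,"ry":0,"rz":0,"gripper":-1},{"dx":0.037,"dy":0,"dz":0,"rx":0,"ry":0,"rz":0,"gripper":-1},{"dx":0.037,"dy":0,"dz":0,"rx":0,"ry":0,"rz":0,"gripper":-1},{"dx":0,"dy":0,"dz":0,"rx":0,"ry":0,"rz":0,"gripper":-1}]'
python3 -c "
from g import *
to(G(0,.098,.142))"
```

```text
t: 9.17
tool_pos: [0.4834, -0.0318, 0.1324]
eef_rot: [2.07, 2.363, 0.0]
ft_force: [-0.3, 0.6, 0.2]
finger_gap: 0.043
finger_force: 0.0
t: 9.5
tool_pos: [0.485, -0.0323, 0.2271]
eef_rot: [2.068, 2.359, 0.007]
ft_force: [2.0, 0.0, 0.8]
finger_gap: 0.032
finger_force: 0.0
t: 9.92
tool_pos: [0.4629, 0.1207, 0.2219]
eef_rot: [-2.059, -2.37, -0.001]
ft_force: [-0.4, 1.2, -0.1]
finger_gap: 0.0005
finger_force: 0.0
t 9.9 tcp [0.4629 0.1207 0.2219] yaw 98.02 tilt 0.12 need(mm) [-7.7 -1.  79.9] Fg(x,y,z) [-0.2  1.2 -0.1] gap 0.0005 tcp in gauge mm [  1.  105.6]
```

```bash

python3 -m inch '[{"dx":0,"dy":-0.001,"dz":0.03,"rx":0,"ry":0,"rz":0,"gripper":-1},{"dx":0,"dy":0,"dz":0.03,"rx":0,"ry":0,"rz":0,"gripper":-1},{"dx":0,"dy":0,"dz":0.018,"rx":0,"ry":0,"rz":0,"gripper":-1},{"dx":-0.005,"dy":0,"dz":0,"rx":0,"ry":0,"rz":0,"gripper":-1},{"dx":-0.006,"dy":0,"dz":0,"rx":0,"ry":0,"rz":0,"gripper":-1}]'
python3 -m inch '[{"dx":-0.006,"dy":0,"dz":0,"rx":0,"ry":0,"rz":0,"gripper":-1},{"dx":-0.006,"dy":0,"dz":0,"rx":0,"ry":0,"rz":0,"gripper":-1},{"dx":-0.006,"dy":0,"dz":0,"rx":0,"ry":0,"rz":0,"gripper":-1},{"dx":-0.006,"dy":0,"dz":0,"rx":0,"ry":0,"rz":0,"gripper":-1},{"dx":-0.006,"dy":0,"dz":0,"rx":0,"ry":0,"rz":0,"gripper":-1}]'
python3 -m inch '[{"dx":-0.004,"dy":0,"dz":0,"rx":0,"ry":0,"rz":0,"gripper":-1},{"dx":-0.004,"dy":0,"dz":0,"rx":0,"ry":0,"rz":0,"gripper":-1},{"dx":-0.004,"dy":0,"dz":0,"rx":0,"ry":0,"rz":0,"gripper":-1},{"dx":-0.004,"dy":0,"dz":0,"rx":0,"ry":0,"rz":0,"gripper":-1},{"dx":0,"dy":0,"dz":0,"rx":0,"ry":0,"rz":0,"gripper":-1}]'
python3 -c "
from g import *
to(G(0,.035,.142))"
```

```text
t: 10.33
tool_pos: [0.4643, 0.1022, 0.1441]
eef_rot: [-2.069, -2.363, 0.003]
ft_force: [0.8, 0.5, 0.5]
finger_gap: -0.0002
finger_force: 0.0
t: 10.75
tool_pos: [0.4689, 0.0725, 0.145]
eef_rot: [2.07, 2.362, 0.002]
ft_force: [0.1, 1.8, 1.3]
finger_gap: -0.0001
finger_force: 1.0
t: 11.17
tool_pos: [0.4706, 0.0564, 0.1444]
eef_rot: [2.071, 2.362, -0.0]
ft_force: [0.1, -0.8, 0.1]
finger_gap: 0.0
finger_force: 0.0
t 11.2 tcp [0.4706 0.0564 0.1444] yaw 97.52 tilt 0.02 need(mm) [-5.9  0.2  2.4] Fg(x,y,z) [-0.  -0.8  0.1] gap 0.0 tcp in gauge mm [-0.1 40.9]
```

```bash

python3 -m inch '[{"dx":-0.002,"dy":0,"dz":0,"rx":0,"ry":0,"rz":0,"gripper":-1},{"dx":-0.002,"dy":0,"dz":0,"rx":0,"ry":0,"rz":0,"gripper":-1},{"dx":0,"dy":0,"dz":0,"rx":0,"ry":0,"rz":0,"gripper":-1}]'
python3 -c "
from g import *
to(G(0,.035,.142))"
python3 -m inch '[{"dx":-0.002,"dy":0,"dz":0,"rx":0,"ry":0,"rz":0,"gripper":-1},{"dx":-0.002,"dy":0,"dz":0,"rx":0,"ry":0,"rz":0,"gripper":-1},{"dx":0,"dy":0,"dz":0,"rx":0,"ry":0,"rz":0,"gripper":-1}]'
python3 -c "
from g import *
to(G(0,.035,.142))"
python3 -m inch '[{"dx":-0.002,"dy":0,"dz":0,"rx":0,"ry":0,"rz":0,"gripper":-1},{"dx":-0.001,"dy":0,"dz":0,"rx":0,"ry":0,"rz":0,"gripper":-1},{"dx":0,"dy":0,"dz":0,"rx":0,"ry":0,"rz":0,"gripper":-1}]'
python3 -c "
from g import *
to(G(0,.035,.142))
im=read_camera('side')[:,:,::-1].copy(); crop('side',im,200,130,370,260,4,'s3.png')"
```

```text
t: 11.42
tool_pos: [0.471, 0.0531, 0.1443]
eef_rot: [-2.07, -2.363, 0.0]
ft_force: [0.4, 1.5, 0.2]
finger_gap: 0.0001
finger_force: 0.2
t 11.4 tcp [0.471  0.0531 0.1443] yaw 97.56 tilt 0.02 need(mm) [-2.5  0.2  2.3] Fg(x,y,z) [0.5 1.4 0.2] gap 0.0001 tcp in gauge mm [-0.2 37.5]
t: 11.67
tool_pos: [0.4715, 0.0491, 0.1444]
eef_rot: [-2.07, -2.363, 0.0]
ft_force: [-0.9, 3.3, -0.9]
finger_gap: -0.0001
finger_force: 1.8
t 11.7 tcp [0.4715 0.0491 0.1444] yaw 97.56 tilt 0.02 need(mm) [1.4 0.2 2.4] Fg(x,y,z) [-0.5  3.4 -0.9] gap -0.0001 tcp in gauge mm [-0.2 33.6]
t: 11.92
tool_pos: [0.4719, 0.0463, 0.1444]
eef_rot: [-2.07, -2.363, 0.0]
ft_force: [-2.0, 4.4, -0.9]
finger_gap: 0.0
finger_force: 2.6
t 11.9 tcp [0.4719 0.0463 0.1444] yaw 97.56 tilt 0.01 need(mm) [4.3 0.1 2.4] Fg(x,y,z) [-1.4  4.6 -0.9] gap 0.0 tcp in gauge mm [-0.1 30.7]
```

View pics/s3.png

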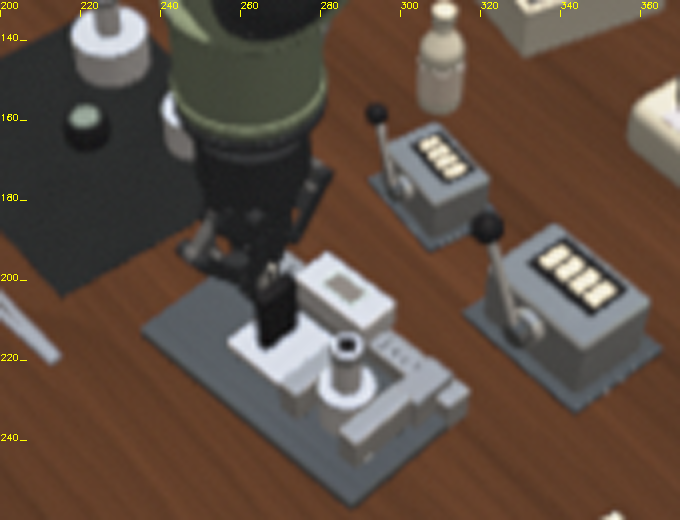

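The coupler is upright between both jaws, neck at (286,217) in the side view. The spring force has started, with contact at about tool y 35.7 mm. I push on to about 25.7 mm, roughly 7.7 N.

```bash

python3 -m inch '[{"dx":-0.002,"dy":0,"dz":0,"rx":0,"ry":0,"rz":0,"gripper":-1},{"dx":-0.001,"dy":0,"dz":0,"rx":0,"ry":0,"rz":0,"gripper":-1},{"dx":0,"dy":0,"dz":0,"rx":0,"ry":0,"rz":0,"gripper":-1}]'
python3 -c "
from g import *
to(G(0,.035,.142))"
python3 -m inch '[{"dx":-0.001,"dy":0,"dz":0,"rx":0,"ry":0,"rz":0,"gripper":-1},{"dx":-0.001,"dy":0,"dz":0,"rx":0,"ry":0,"rz":0,"gripper":-1},{"dx":0,"dy":0,"dz":0,"rx":0,"ry":0,"rz":0,"gripper":-1}]'
python3 -c "
from g import *
to(G(0,.035,.142))"
python3 -m inch '[{"dx":0,"dy":0,"dz":0,"rx":0,"ry":0,"rz":0,"gripper":-1},{"dx":0,"dy":0,"dz":0,"rx":0,"ry":0,"rz":0,"gripper":-1}]'
python3 -c "
from g import *
to(G(0,.035,.142))"
```

```text
t: 12.22
tool_pos: [0.4723, 0.0435, 0.1444]
eef_rot: [-2.07, -2.363, -0.0]
ft_force: [-1.6, 7.0, 0.2]
finger_gap: 0.0002
finger_force: 3.3
t 12.2 tcp [0.4723 0.0435 0.1444] yaw 97.57 tilt 0.02 need(mm) [7.1 0.1 2.4] Fg(x,y,z) [-0.7  7.1  0.2] gap 0.0002 tcp in gauge mm [-0.2 27.9]
t: 12.47
tool_pos: [0.4725, 0.0417, 0.1444]
eef_rot: [-2.069, -2.363, -0.0]
ft_force: [-2.6, 7.5, -0.2]
finger_gap: -0.0001
finger_force: 3.8
t 12.5 tcp [0.4725 0.0417 0.1444] yaw 97.58 tilt 0.03 need(mm) [8.9 0.1 2.4] Fg(x,y,z) [-1.5  7.8 -0.2] gap -0.0001 tcp in gauge mm [-0.1 26.1]
t: 12.63
tool_pos: [0.4725, 0.0419, 0.1444]
eef_rot: [-2.069, -2.363, -0.0]
ft_force: [-1.0, 8.2, -0.1]
finger_gap: -0.0001
finger_force: 3.8
t 12.6 tcp [0.4725 0.0419 0.1444] yaw 97.59 tilt 0.03 need(mm) [8.8 0.1 2.4] Fg(x,y,z) [ 0.1  8.3 -0.1] gap -0.0001 tcp in gauge mm [-0.1 26.2]
```

```bash

python3 -m inch '[{"dx":0.01,"dy":0,"dz":0,"rx":0,"ry":0,"rz":0,"gripper":-1},{"dx":0.008,"dy":0,"dz":0,"rx":0,"ry":0,"rz":0,"gripper":-1},{"dx":0,"dy":0,"dz":-0.03,"rx":0,"ry":0,"rz":0,"gripper":-1},{"dx":0,"dy":0,"dz":-0.035,"rx":0,"ry":0,"rz":0,"gripper":-1},{"dx":0,"dy":0,"dz":-0.035,"rx":0,"ry":0,"rz":0,"gripper":-1}]'
python3 -m inch '[{"dx":-0.004,"dy":0.035,"dz":0,"rx":0,"ry":0,"rz":0,"gripper":-1},{"dx":-0.004,"dy":0.035,"dz":0,"rx":0,"ry":0,"rz":0,"gripper":-1},{"dx":-0.004,"dy":0.035,"dz":0,"rx":0,"ry":0,"rz":0,"gripper":-1},{"dx":-0.004,"dy":0.028,"dz":0,"rx":0,"ry":0,"rz":0,"gripper":-1},{"dx":0,"dy":0,"dz":0,"rx":0,"ry":0,"rz":0,"gripper":-1}]'
python3 -c "
from g import *
to([.610,.002,.180])"
```

```text
t: 13.05
tool_pos: [0.4697, 0.0594, 0.2453]
eef_rot: [-2.07, -2.363, 0.003]
ft_force: [0.8, 1.0, 0.5]
finger_gap: -0.0001
finger_force: 0.0
t: 13.47
tool_pos: [0.608, 0.0614, 0.2441]
eef_rot: [2.068, 2.361, 0.001]
ft_force: [-0.4, 0.8, -0.6]
finger_gap: -0.0002
finger_force: 0.0
t 13.5 tcp [0.608  0.0614 0.2441] yaw 97.58 tilt 0.16 need(mm) [-59.   -6.   64.1] Fg(x,y,z) [-0.3  0.9 -0.6] gap -0.0002 tcp in gauge mm [136.8  27.2]
```

```bash

python3 -m inch '[{"dx":-0.03,"dy":-0.003,"dz":0,"rx":0,"ry":0,"rz":0,"gripper":-1},{"dx":-0.029,"dy":-0.003,"dz":0,"rx":0,"ry":0,"rz":0,"gripper":-1},{"dx":0,"dy":0,"dz":0.03,"rx":0,"ry":0,"rz":0,"gripper":-1},{"dx":0,"dy":0,"dz":0.034,"rx":0,"ry":0,"rz":0,"gripper":-1},{"dx":0,"dy":0,"dz":0,"rx":0,"ry":0,"rz":0,"gripper":-1}]'
python3 - <<'E'
from g import *
to([.613,-.0854,.180])
im=read_camera('side')[:,:,::-1].copy(); crop('side',im,220,120,370,240,5,'s4.png')
E
```

```text
t: 13.88
tool_pos: [0.6035, 0.0019, 0.1755]
eef_rot: [-2.067, -2.359, 0.008]
ft_force: [-0.8, 0.6, -0.3]
finger_gap: -0.0005
finger_force: 0.0
t 13.9 tcp [0.6035 0.0019 0.1755] yaw 97.54 tilt 0.4 need(mm) [-87.8  -2.1  -4.5] Fg(x,y,z) [-0.7  0.7 -0.3] gap -0.0005 tcp in gauge mm [124.3 -31.1]
```

View pics/s4.png

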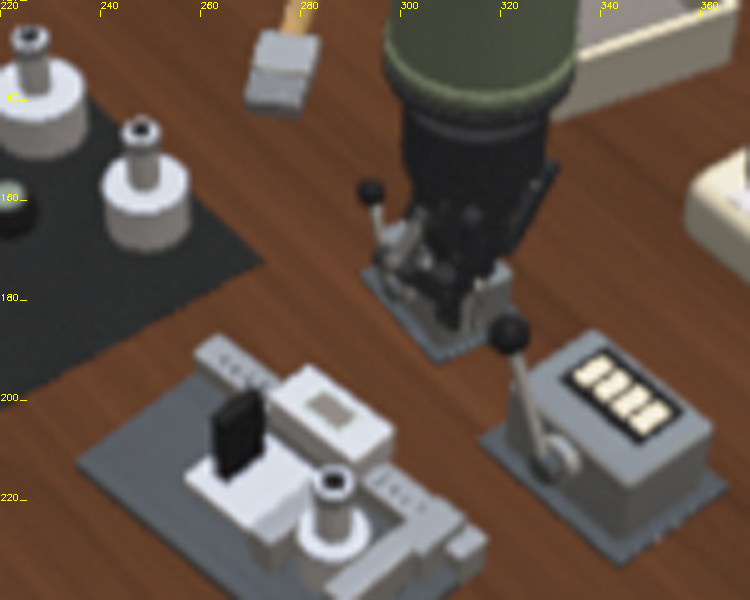

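The jaw stays closed on the coupler, and the fingers are beside the ball (320,186). I swing the lever.

```bash

python3 -m inch '[{"dx":-0.005,"dy":0.006,"dz":-0.003,"rx":0,"ry":0,"rz":0,"gripper":-1},{"dx":-0.012,"dy":-0.001,"dz":0,"rx":0,"ry":0,"rz":0,"gripper":-1},{"dx":-0.012,"dy":-0.001,"dz":0,"rx":0,"ry":0,"rz":0,"gripper":-1},{"dx":-0.012,"dy":-0.001,"dz":0,"rx":0,"ry":0,"rz":0,"gripper":-1},{"dx":-0.012,"dy":-0.001,"dz":0,"rx":0,"ry":0,"rz":0,"gripper":-1}]'
python3 -m inch '[{"dx":-0.01,"dy":-0.001,"dz":0,"rx":0,"ry":0,"rz":0,"gripper":-1},{"dx":-0.01,"dy":-0.001,"dz":0,"rx":0,"ry":0,"rz":0,"gripper":-1},{"dx":-0.006,"dy":-0.001,"dz":0,"rx":0,"ry":0,"rz":0,"gripper":-1},{"dx":0,"dy":0,"dz":0,"rx":0,"ry":0,"rz":0,"gripper":-1}]'
python3 -c "
from g import *
to([.613,-.0854,.180])"
```

```text
t: 14.35
tool_pos: [0.6152, -0.0524, 0.1844]
eef_rot: [2.07, 2.362, 0.001]
ft_force: [-0.7, 2.3, 1.8]
finger_gap: 0.0003
finger_force: 1.3
t: 14.68
tool_pos: [0.6152, -0.0786, 0.1833]
eef_rot: [2.072, 2.361, -0.001]
ft_force: [0.1, 2.4, 1.7]
finger_gap: -0.0001
finger_force: 1.4
t 14.7 tcp [ 0.6152 -0.0786  0.1833] yaw 97.46 tilt 0.03 need(mm) [-6.5 -3.   3.3] Fg(x,y,z) [0.4 2.3 1.7] gap -0.0001 tcp in gauge mm [ 124.9 -112.4]
```

```bash

python3 -m inch '[{"dx":-0.002,"dy":0,"dz":0,"rx":0,"ry":0,"rz":0,"gripper":-1},{"dx":-0.002,"dy":0,"dz":0,"rx":0,"ry":0,"rz":0,"gripper":-1},{"dx":0,"dy":0,"dz":0,"rx":0,"ry":0,"rz":0,"gripper":-1}]'
python3 -m inch '[{"dx":-0.001,"dy":0,"dz":0,"rx":0,"ry":0,"rz":0,"gripper":-1},{"dx":0,"dy":0,"dz":0,"rx":0,"ry":0,"rz":0,"gripper":-1}]'
python3 -m inch '[{"dx":-0.001,"dy":0,"dz":0,"rx":0,"ry":0,"rz":0,"gripper":-1},{"dx":0,"dy":0,"dz":0,"rx":0,"ry":0,"rz":0,"gripper":-1}]'
python3 -c "
from g import *
to([.613,-.0854,.180])"
```

```text
t: 14.93
tool_pos: [0.6157, -0.0806, 0.1831]
eef_rot: [-2.069, -2.363, 0.001]
ft_force: [0.2, 3.5, -2.3]
finger_gap: -0.0004
finger_force: 1.9
t: 15.1
tool_pos: [0.616, -0.0815, 0.1833]
eef_rot: [-2.069, -2.363, 0.0]
ft_force: [-0.9, 4.2, -3.1]
finger_gap: 0.0001
finger_force: 2.0
t: 15.27
tool_pos: [0.6163, -0.0827, 0.1834]
eef_rot: [2.07, 2.363, 0.0]
ft_force: [-0.3, 5.0, -2.1]
finger_gap: 0.0001
finger_force: 2.0
t 15.3 tcp [ 0.6163 -0.0827  0.1834] yaw 97.57 tilt 0.0 need(mm) [-2.2 -3.6  3.4] Fg(x,y,z) [ 0.4  5.  -2.1] gap 0.0001 tcp in gauge mm [ 125.4 -116.7]
```

```bash

python3 -m inch '[{"dx":-0.001,"dy":0,"dz":0,"rx":0,"ry":0,"rz":0,"gripper":-1},{"dx":0,"dy":0,"dz":0,"rx":0,"ry":0,"rz":0,"gripper":-1}]'
python3 -m inch '[{"dx":-0.001,"dy":0,"dz":0,"rx":0,"ry":0,"rz":0,"gripper":-1},{"dx":0,"dy":0,"dz":0,"rx":0,"ry":0,"rz":0,"gripper":-1}]'
python3 -m inch '[{"dx":-0.001,"dy":0,"dz":0,"rx":0,"ry":0,"rz":0,"gripper":-1},{"dx":0,"dy":0,"dz":0,"rx":0,"ry":0,"rz":0,"gripper":-1}]'
python3 -c "
from g import *
to([.613,-.0854,.180])"
```

```text
t: 15.43
tool_pos: [0.6165, -0.0839, 0.1835]
eef_rot: [2.07, 2.363, 0.0]
ft_force: [0.6, 3.7, -3.0]
finger_gap: -0.0
finger_force: 2.2
t: 15.6
tool_pos: [0.6165, -0.0849, 0.1834]
eef_rot: [2.07, 2.363, 0.0]
ft_force: [0.1, 5.2, -3.5]
finger_gap: -0.0002
finger_force: 2.2
t: 15.77
tool_pos: [0.6166, -0.0855, 0.1833]
eef_rot: [-2.07, -2.363, -0.001]
ft_force: [-0.0, 7.0, -2.2]
finger_gap: -0.0
finger_force: 3.3
t 15.8 tcp [ 0.6166 -0.0855  0.1833] yaw 97.57 tilt 0.03 need(mm) [ 0.6 -3.6  3.3] Fg(x,y,z) [ 0.9  6.9 -2.2] gap -0.0 tcp in gauge mm [ 125.4 -119.5]
```

```bash

python3 -m inch '[{"dx":-0.001,"dy":0,"dz":0,"rx":0,"ry":0,"rz":0,"gripper":-1},{"dx":0,"dy":0,"dz":0,"rx":0,"ry":0,"rz":0,"gripper":-1}]'
python3 - <<'E'
from g import *
to([.613,-.0854,.180])
im=read_camera('side')[:,:,::-1].copy(); crop('side',im,240,140,370,250,5,'s5.png')
E
```

```text
t: 15.93
tool_pos: [0.6167, -0.0859, 0.1833]
eef_rot: [-2.069, -2.363, -0.001]
ft_force: [-0.5, 9.2, -2.8]
finger_gap: 0.0006
finger_force: 4.8
t 15.9 tcp [ 0.6167 -0.0859  0.1833] yaw 97.59 tilt 0.08 need(mm) [ 1.  -3.6  3.3] Fg(x,y,z) [ 0.8  9.2 -2.8] gap 0.0006 tcp in gauge mm [ 125.5 -119.9]
```

View pics/s5.png

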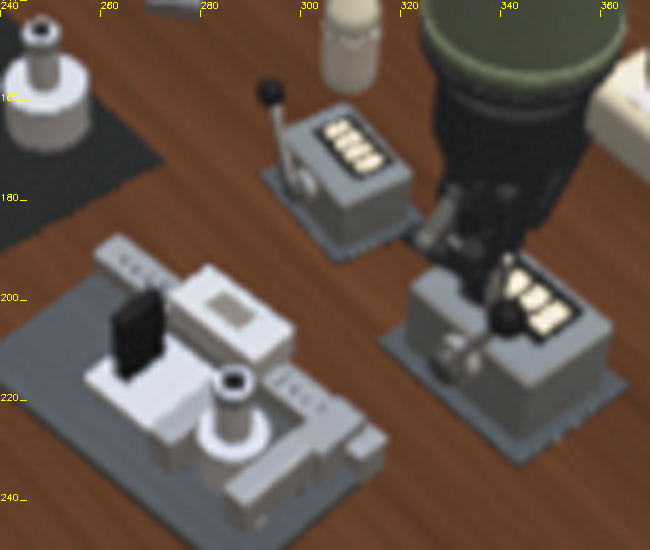

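The lever is right over, ball at (340,204). The force climbs with almost no further motion, so it is at the stop. I give one last nudge and then let it spring back.

```bash

python3 -m inch '[{"dx":-0.001,"dy":0,"dz":0,"rx":0,"ry":0,"rz":0,"gripper":-1},{"dx":0,"dy":0,"dz":0,"rx":0,"ry":0,"rz":0,"gripper":-1},{"dx":0.03,"dy":0.003,"dz":0,"rx":0,"ry":0,"rz":0,"gripper":-1},{"dx":0.035,"dy":0.003,"dz":0,"rx":0,"ry":0,"rz":0,"gripper":-1},{"dx":0.03,"dy":0.003,"dz":0,"rx":0,"ry":0,"rz":0,"gripper":-1}]'
python3 -m inch '[{"dx":0.01,"dy":0,"dz":-0.03,"rx":0,"ry":0,"rz":0,"gripper":-1},{"dx":0,"dy":0,"dz":-0.03,"rx":0,"ry":0,"rz":0,"gripper":-1},{"dx":0,"dy":0,"dz":0,"rx":0,"ry":0,"rz":0,"gripper":-1}]'
python3 -c "
from g import *
to(G(0,-.010,.144))"
```

```text
t: 16.4
tool_pos: [0.6133, 0.0084, 0.1836]
eef_rot: [2.071, 2.361, 0.0]
ft_force: [0.8, 1.0, 0.5]
finger_gap: 0.0001
finger_force: 0.0
t: 16.65
tool_pos: [0.6139, 0.0173, 0.2486]
eef_rot: [2.066, 2.359, 0.007]
ft_force: [0.6, -0.1, -0.4]
finger_gap: -0.0001
finger_force: 0.0
t 16.6 tcp [0.6139 0.0173 0.2486] yaw 97.59 tilt 0.41 need(mm) [   6.9 -137.4  103.7] Fg(x,y,z) [ 0.6 -0.2 -0.4] gap -0.0001 tcp in gauge mm [136.6 -17.2]
```

```bash

python3 -m inch '[{"dx":0.001,"dy":-0.035,"dz":0,"rx":0,"ry":0,"rz":0,"gripper":-1},{"dx":0.001,"dy":-0.035,"dz":0,"rx":0,"ry":0,"rz":0,"gripper":-1},{"dx":0.001,"dy":-0.035,"dz":0,"rx":0,"ry":0,"rz":0,"gripper":-1},{"dx":0.001,"dy":-0.032,"dz":0,"rx":0,"ry":0,"rz":0,"gripper":-1},{"dx":0,"dy":0,"dz":0,"rx":0,"ry":0,"rz":0,"gripper":-1}]'
python3 -m inch '[{"dx":0,"dy":0,"dz":0.02,"rx":0,"ry":0,"rz":0,"gripper":-1},{"dx":0,"dy":0,"dz":0,"rx":0,"ry":0,"rz":0,"gripper":-1}]'
python3 -c "
from g import *
to(G(0,-.012,.144))"
```

```text
t: 17.07
tool_pos: [0.4708, 0.0016, 0.2435]
eef_rot: [-2.072, -2.359, 0.002]
ft_force: [2.1, -0.3, 0.9]
finger_gap: -0.0002
finger_force: 0.0
t: 17.23
tool_pos: [0.4751, 0.0029, 0.2221]
eef_rot: [-2.071, -2.363, 0.001]
ft_force: [-0.6, 0.2, -0.6]
finger_gap: -0.0001
finger_force: 0.0
t 17.2 tcp [0.4751 0.0029 0.2221] yaw 97.54 tilt 0.05 need(mm) [ 0.8  2.9 78.1] Fg(x,y,z) [-0.6  0.3 -0.6] gap -0.0001 tcp in gauge mm [ -2.9 -12.7]
```

```bash

python3 -m inch '[{"dx":0,"dy":0.003,"dz":0.03,"rx":0,"ry":0,"rz":0,"gripper":-1},{"dx":0,"dy":0,"dz":0.03,"rx":0,"ry":0,"rz":0,"gripper":-1},{"dx":0,"dy":0,"dz":0.018,"rx":0,"ry":0,"rz":0,"gripper":-1},{"dx":0.005,"dy":0,"dz":0,"rx":0,"ry":0,"rz":0,"gripper":-1},{"dx":0.006,"dy":0,"dz":0,"rx":0,"ry":0,"rz":0,"gripper":-1}]'
python3 -m inch '[{"dx":0.008,"dy":0,"dz":0,"rx":0,"ry":0,"rz":0,"gripper":-1},{"dx":0.008,"dy":0,"dz":0,"rx":0,"ry":0,"rz":0,"gripper":-1},{"dx":0.008,"dy":0,"dz":0,"rx":0,"ry":0,"rz":0,"gripper":-1},{"dx":0.008,"dy":0,"dz":0,"rx":0,"ry":0,"rz":0,"gripper":-1},{"dx":0.008,"dy":0,"dz":0,"rx":0,"ry":0,"rz":0,"gripper":-1}]'
python3 -m inch '[{"dx":0.006,"dy":0,"dz":0,"rx":0,"ry":0,"rz":0,"gripper":-1},{"dx":0.004,"dy":0,"dz":0,"rx":0,"ry":0,"rz":0,"gripper":-1},{"dx":0.002,"dy":0,"dz":0,"rx":0,"ry":0,"rz":0,"gripper":-1},{"dx":0.001,"dy":0,"dz":0,"rx":0,"ry":0,"rz":0,"gripper":-1},{"dx":0,"dy":0,"dz":0,"rx":0,"ry":0,"rz":0,"gripper":-1}]'
python3 -c "
from g import *
to(G(0,.0528,.144))"
```

```text
t: 17.65
tool_pos: [0.4772, 0.0142, 0.1456]
eef_rot: [-2.072, -2.361, 0.002]
ft_force: [0.1, -0.5, 1.1]
finger_gap: -0.0001
finger_force: 0.0
t: 18.07
tool_pos: [0.4721, 0.0555, 0.146]
eef_rot: [2.069, 2.363, 0.002]
ft_force: [0.6, -2.0, 2.2]
finger_gap: -0.0
finger_force: 1.0
t: 18.48
tool_pos: [0.4701, 0.0674, 0.1454]
eef_rot: [-2.07, -2.363, 0.0]
ft_force: [-0.3, -0.4, 0.2]
finger_gap: -0.0002
finger_force: 0.0
t 18.5 tcp [0.4701 0.0674 0.1454] yaw 97.56 tilt 0.01 need(mm) [ 1.  -0.9  1.4] Fg(x,y,z) [-0.3 -0.3  0.2] gap -0.0002 tcp in gauge mm [ 0.9 51.8]
```

```bash

python3 -m inch '[{"dx":0.001,"dy":0,"dz":0,"rx":0,"ry":0,"rz":0,"gripper":-1},{"dx":0.001,"dy":0,"dz":0,"rx":0,"ry":0,"rz":0,"gripper":-1},{"dx":0,"dy":0,"dz":0,"rx":0,"ry":0,"rz":0,"gripper":-1}]'
python3 -m inch '[{"dx":-0.005,"dy":0,"dz":-0.01,"rx":0,"ry":0,"rz":0,"gripper":-1},{"dx":0,"dy":0,"dz":-0.035,"rx":0,"ry":0,"rz":0,"gripper":-1},{"dx":-0.03,"dy":0,"dz":-0.02,"rx":0,"ry":0,"rz":0,"gripper":0},{"dx":-0.035,"dy":0,"dz":0,"rx":0,"ry":0,"rz":0,"gripper":0},{"dx":-0.035,"dy":0,"dz":0,"rx":0,"ry":0,"rz":0,"gripper":0}]'
python3 -m inch '[{"dx":0,"dy":0,"dz":0,"rx":0,"ry":0,"rz":0,"gripper":0},{"dx":0,"dy":0,"dz":0,"rx":0,"ry":0,"rz":0,"gripper":0}]'
python3 -c "
from g import *
to(G(0,-.0535,.1335))"
```

```text
t: 18.73
tool_pos: [0.4699, 0.0683, 0.1454]
eef_rot: [2.071, 2.361, -0.001]
ft_force: [1.0, -5.9, 1.0]
finger_gap: 0.0002
finger_force: 3.1
t: 19.15
tool_pos: [0.4843, -0.0357, 0.2123]
eef_rot: [2.067, 2.364, 0.004]
ft_force: [1.7, -0.7, -0.1]
finger_gap: 0.036
finger_force: 0.0
t: 19.32
tool_pos: [0.4837, -0.037, 0.2111]
eef_rot: [2.074, 2.359, 0.001]
ft_force: [0.0, 0.7, 0.7]
finger_gap: 0.0424
finger_force: 0.0
t 19.3 tcp [ 0.4837 -0.037   0.2111] yaw 97.33 tilt 0.04 need(mm) [-0.1 -0.3 77.6] Fg(x,y,z) [0.1 0.7 0.7] gap 0.0424 tcp in gauge mm [  0.3 -53.4]
```

```bash

python3 -m inch '[{"dx":0,"dy":0,"dz":0.025,"rx":0,"ry":0,"rz":0.2,"gripper":0},{"dx":0,"dy":0,"dz":0.025,"rx":0,"ry":0,"rz":0,"gripper":0},{"dx":0,"dy":0,"dz":0.02,"rx":0,"ry":0,"rz":0,"gripper":0},{"dx":0,"dy":0,"dz":0.007,"rx":0,"ry":0,"rz":0,"gripper":0},{"dx":0,"dy":0,"dz":0,"rx":0,"ry":0,"rz":0,"gripper":0}]'
python3 -m inch '[{"dx":0,"dy":0,"dz":0,"rx":0,"ry":0,"rz":0,"gripper":-1},{"dx":0,"dy":0,"dz":0,"rx":0,"ry":0,"rz":0,"gripper":-1},{"dx":0,"dy":0,"dz":0,"rx":0,"ry":0,"rz":0,"gripper":-1},{"dx":0,"dy":0,"dz":0,"rx":0,"ry":0,"rz":0,"gripper":-1}]'
python3 -c "
from g import *
to(G(0,-.0535,.1335))"
python3 -m inch '[{"dx":0,"dy":0,"dz":-0.01,"rx":0,"ry":0,"rz":0,"gripper":-1},{"dx":0,"dy":0,"dz":-0.025,"rx":0,"ry":0,"rz":0,"gripper":-1},{"dx":0,"dy":0,"dz":-0.03,"rx":0,"ry":0,"rz":0,"gripper":-1},{"dx":0,"dy":0,"dz":-0.03,"rx":0,"ry":0,"rz":0,"gripper":-1},{"dx":0,"dy":0,"dz":0,"rx":0,"ry":0,"rz":0,"gripper":-1}]'
python3 -c "
from g import *
to([.472,-.398,.1265])"
```

```text
t: 19.73
tool_pos: [0.4831, -0.0343, 0.1324]
eef_rot: [-2.072, -2.359, 0.003]
ft_force: [-0.6, -0.3, 1.1]
finger_gap: 0.0425
finger_force: 0.0
t: 20.07
tool_pos: [0.4842, -0.0347, 0.1346]
eef_rot: [2.073, 2.359, 0.002]
ft_force: [-2.2, 0.7, 9.9]
finger_gap: 0.0205
finger_force: 58.7
t 20.1 tcp [ 0.4842 -0.0347  0.1346] yaw 97.37 tilt 0.1 need(mm) [-2.3 -1.1  1.1] Fg(x,y,z) [-2.1  1.   9.9] gap 0.0205 tcp in gauge mm [  1.1 -51.2]
t: 20.48
tool_pos: [0.4853, -0.0352, 0.2338]
eef_rot: [2.072, 2.355, 0.008]
ft_force: [2.0, -0.5, -0.3]
finger_gap: 0.0206
finger_force: 58.8
t 20.5 tcp [ 0.4853 -0.0352  0.2338] yaw 97.32 tilt 0.39 need(mm) [-358.2  -60.2  106.9] Fg(x,y,z) [ 1.9 -0.8 -0.3] gap 0.0206 tcp in gauge mm [  2.1 -51.9]
```

```bash

python3 -m inch '[{"dx":-0.036,"dy":-0.006,"dz":0,"rx":0,"ry":0,"rz":0,"gripper":-1},{"dx":-0.036,"dy":-0.006,"dz":0,"rx":0,"ry":0,"rz":0,"gripper":-1},{"dx":-0.036,"dy":-0.006,"dz":0,"rx":0,"ry":0,"rz":0,"gripper":-1},{"dx":-0.036,"dy":-0.006,"dz":0,"rx":0,"ry":0,"rz":0,"gripper":-1},{"dx":-0.036,"dy":-0.006,"dz":0,"rx":0,"ry":0,"rz":0,"gripper":-1}]'
python3 -m inch '[{"dx":-0.036,"dy":-0.006,"dz":0,"rx":0,"ry":0,"rz":0,"gripper":-1},{"dx":-0.036,"dy":-0.006,"dz":0,"rx":0,"ry":0,"rz":0,"gripper":-1},{"dx":-0.036,"dy":-0.006,"dz":0,"rx":0,"ry":0,"rz":0,"gripper":-1},{"dx":-0.036,"dy":-0.006,"dz":0,"rx":0,"ry":0,"rz":0,"gripper":-1},{"dx":-0.033,"dy":-0.006,"dz":0,"rx":0,"ry":0,"rz":0,"gripper":-1}]'
python3 -m inch '[{"dx":0,"dy":0,"dz":0.03,"rx":0,"ry":0,"rz":0,"gripper":-1},{"dx":0,"dy":0,"dz":0.03,"rx":0,"ry":0,"rz":0,"gripper":-1},{"dx":0,"dy":0,"dz":0.02,"rx":0,"ry":0,"rz":0,"gripper":-1},{"dx":0,"dy":0,"dz":0.01,"rx":0,"ry":0,"rz":0,"gripper":-1},{"dx":0,"dy":0,"dz":0,"rx":0,"ry":0,"rz":0,"gripper":-1}]'
python3 -c "
from g import *
to([.472,-.398,.1265])"
```

```text
t: 20.9
tool_pos: [0.4767, -0.2188, 0.2295]
eef_rot: [2.073, 2.359, 0.001]
ft_force: [1.1, 0.5, -0.9]
finger_gap: 0.0204
finger_force: 58.8
t: 21.32
tool_pos: [0.4694, -0.3987, 0.2295]
eef_rot: [2.074, 2.358, -0.0]
ft_force: [0.3, 0.9, -0.8]
finger_gap: 0.0206
finger_force: 58.8
t: 21.73
tool_pos: [0.4694, -0.3961, 0.1373]
eef_rot: [-2.073, -2.358, 0.001]
ft_force: [-0.4, -0.4, -0.6]
finger_gap: 0.0204
finger_force: 58.8
t 21.7 tcp [ 0.4694 -0.3961  0.1373] yaw 97.36 tilt 0.14 need(mm) [-2.3  2.3 10.8] Fg(x,y,z) [-0.4 -0.3 -0.6] gap 0.0204 tcp in gauge mm [ -62.4 -407.2]
```

```bash

python3 -m inch '[{"dx":0,"dy":0,"dz":0.006,"rx":0,"ry":0,"rz":0,"gripper":-1},{"dx":0,"dy":0,"dz":0.002,"rx":0,"ry":0,"rz":0,"gripper":-1},{"dx":0,"dy":0,"dz":0,"rx":0,"ry":0,"rz":0,"gripper":-1}]'
python3 -m inch '[{"dx":0,"dy":0,"dz":0.001,"rx":0,"ry":0,"rz":0,"gripper":-1},{"dx":0,"dy":0,"dz":0,"rx":0,"ry":0,"rz":0,"gripper":-1}]'
python3 -m inch '[{"dx":0,"dy":0,"dz":0.001,"rx":0,"ry":0,"rz":0,"gripper":-1},{"dx":0,"dy":0,"dz":0,"rx":0,"ry":0,"rz":0,"gripper":-1}]'
```

```text
t: 21.98
tool_pos: [0.4703, -0.3967, 0.1312]
eef_rot: [2.073, 2.359, 0.0]
ft_force: [0.5, -1.3, -0.8]
finger_gap: 0.0205
finger_force: 58.8
t: 22.15
tool_pos: [0.4702, -0.3967, 0.13]
eef_rot: [2.074, 2.359, 0.0]
ft_force: [-0.0, 0.6, -1.1]
finger_gap: 0.0202
finger_force: 58.8
t: 22.32
tool_pos: [0.47, -0.3966, 0.1286]
eef_rot: [2.074, 2.359, 0.0]
ft_force: [-0.8, 0.6, -0.8]
finger_gap: 0.0202
finger_force: 58.8
```

```bash

python3 -m inch '[{"dx":0,"dy":0,"dz":0.001,"rx":0,"ry":0,"rz":0,"gripper":-1},{"dx":0,"dy":0,"dz":0,"rx":0,"ry":0,"rz":0,"gripper":-1}]'
python3 -m inch '[{"dx":0,"dy":0,"dz":0.0008,"rx":0,"ry":0,"rz":0,"gripper":-1},{"dx":0,"dy":0,"dz":0,"rx":0,"ry":0,"rz":0,"gripper":-1}]'
```

```text
t: 22.48
tool_pos: [0.4699, -0.3965, 0.1273]
eef_rot: [-2.074, -2.359, -0.0]
ft_force: [0.1, 0.9, -0.4]
finger_gap: 0.0204
finger_force: 58.8
t: 22.65
tool_pos: [0.47, -0.3967, 0.1267]
eef_rot: [2.074, 2.359, -0.0]
ft_force: [0.5, -0.3, 0.8]
finger_gap: 0.0207
finger_force: 59.3
```

```bash

python3 -m inch '[{"dx":0,"dy":0,"dz":0,"rx":0,"ry":0,"rz":0,"gripper":0},{"dx":0,"dy":0,"dz":0,"rx":0,"ry":0,"rz":0,"gripper":0},{"dx":0,"dy":0,"dz":0,"rx":0,"ry":0,"rz":0,"gripper":0},{"dx":0,"dy":0,"dz":-0.03,"rx":0,"ry":0,"rz":0,"gripper":0},{"dx":0,"dy":0,"dz":-0.035,"rx":0,"ry":0,"rz":0,"gripper":0}]'
python3 -m inch '[{"dx":0,"dy":0,"dz":-0.035,"rx":0,"ry":0,"rz":0,"gripper":0},{"dx":0.037,"dy":0.01,"dz":0,"rx":0,"ry":0,"rz":0,"gripper":0},{"dx":0.037,"dy":0.01,"dz":0,"rx":0,"ry":0,"rz":0,"gripper":0},{"dx":0.037,"dy":0.01,"dz":0,"rx":0,"ry":0,"rz":0,"gripper":0},{"dx":0.037,"dy":0.01,"dz":0,"rx":0,"ry":0,"rz":0,"gripper":0}]'
python3 -m inch '[{"dx":0.037,"dy":0.01,"dz":0,"rx":0,"ry":0,"rz":0,"gripper":0},{"dx":0.037,"dy":0.01,"dz":0,"rx":0,"ry":0,"rz":0,"gripper":0},{"dx":0.037,"dy":0.01,"dz":0,"rx":0,"ry":0,"rz":0,"gripper":0},{"dx":0.037,"dy":0.01,"dz":0,"rx":0,"ry":0,"rz":0,"gripper":0},{"dx":0.037,"dy":0.01,"dz":0,"rx":0,"ry":0,"rz":0,"gripper":0}]'
python3 - <<'E'
from g import *
to([.5635,.264,.12])
a=read_camera("side")[:,:,::-1].copy(); b=read_camera("top")[:,:,::-1].copy()
cv2.imwrite("raw_side2.png",a);cv2.imwrite("raw_top2.png",b)
A=cv2.resize(a,(800,600)); C=cv2.resize(b[140:250,130:250],(320,293)); A[307:,480:]=C
cv2.imwrite("pics/s6.png",A)
E
```

```text
t: 23.07
tool_pos: [0.469, -0.3959, 0.1905]
eef_rot: [-2.072, -2.356, 0.001]
ft_force: [-0.3, -0.6, 0.7]
finger_gap: 0.0429
finger_force: 0.0
t: 23.48
tool_pos: [0.4905, -0.2431, 0.2268]
eef_rot: [2.075, 2.359, 0.001]
ft_force: [0.6, -0.1, -0.0]
finger_gap: 0.0427
finger_force: 0.0
t: 23.9
tool_pos: [0.5165, -0.0529, 0.2268]
eef_rot: [2.074, 2.359, 0.0]
ft_force: [1.3, -1.0, 0.9]
finger_gap: 0.0424
finger_force: 0.0
t 23.9 tcp [ 0.5165 -0.0529  0.2268] yaw 97.35 tilt 0.02 need(mm) [308.3  87.1 106.8] Fg(x,y,z) [ 1.2 -1.1  0.9] gap 0.0424 tcp in gauge mm [ 30.6 -73.6]
```

View pics/s6.png

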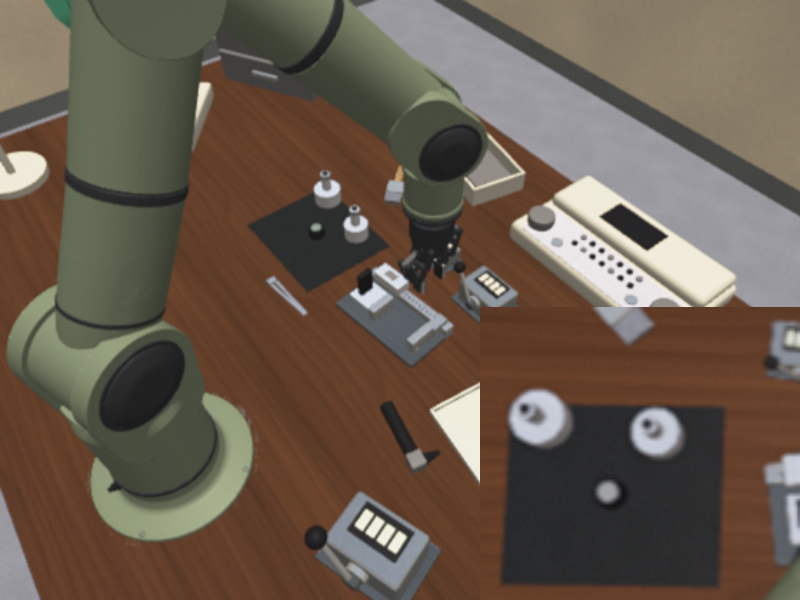

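The knock has happened: the big coupler moved to the mat's far-left corner, at about raw top (152,181). The mid one is unmoved. The gauge is open and coupler1 is gone from the mat. I re-measure both precisely.

```bash
python3 - <<'E'
from g import *
def hole(im,x,y,r=4):
    g=im.min(2).astype(float); w=g[y-r:y+r+1,x-r:x+r+1]; k=np.clip(110-w,0,None)**2
    Y,X=np.mgrid[y-r:y+r+1,x-r:x+r+1]; return (X*k).sum()/k.sum(),(Y*k).sum()/k.sum()
old=cv2.imread("raw_top.png"),cv2.imread("raw_side.png"); new=cv2.imread("raw_top2.png"),cv2.imread("raw_side2.png")
for n,(t,s),a,b in[("small0",old,(153,223),(195,144)),("mid0",old,(193,184),(248,146)),("mid",new,(193,184),(248,146)),("big0",old,(153,185),(226,127)),("big",new,(147,177),(228,122))]:
    A,B=hole(t,*a),hole(s,*b,r=3); print(n,np.round(A,1),np.round(B,1),two(A,B)[0].round(4),onz("top",*A,.08)[:2].round(4),onz("side",*B,.08)[:2].round(4))
to([.5635,.264,.12])
E
```

```text
small0 [150.6 222.3] [194.  144.3] [0.4427 0.39   0.0619] [0.4432 0.3831] [0.433 0.372]
mid0 [192.5 183.7] [248.1 144.8] [0.564  0.2641 0.0833] [0.5642 0.265 ] [0.5663 0.267 ]
mid [192.5 183.7] [248.1 144.8] [0.564  0.2641 0.0834] [0.5642 0.2651] [0.5664 0.2671]
big0 [153.  184.6] [226.3 125.3] [0.5578 0.381  0.0868] [0.5577 0.3838] [0.5629 0.3876]
big [145.8 176.8] [228.9 121.7] [0.5845 0.4104 0.069 ] [0.581  0.4072] [0.5794 0.3978]
t 24.0 tcp [ 0.5174 -0.0484  0.2264] yaw 97.83 tilt 0.13 need(mm) [303.   88.2 107. ] Fg(x,y,z) [-0.7 -1.5 -1.2] gap 0.0425 tcp in gauge mm [ 32.1 -69.3]
```

```bash

python3 -m inch '[{"dx":0.037,"dy":0.011,"dz":0,"rx":0,"ry":0,"rz":0,"gripper":0},{"dx":0.037,"dy":0.011,"dz":0,"rx":0,"ry":0,"rz":0,"gripper":0},{"dx":0.037,"dy":0.011,"dz":0,"rx":0,"ry":0,"rz":0,"gripper":0},{"dx":0.037,"dy":0.011,"dz":0,"rx":0,"ry":0,"rz":0,"gripper":0},{"dx":0.037,"dy":0.011,"dz":0,"rx":0,"ry":0,"rz":0,"gripper":0}]'
python3 -m inch '[{"dx":0.037,"dy":0.011,"dz":0,"rx":0,"ry":0,"rz":0,"gripper":0},{"dx":0.037,"dy":0.011,"dz":0,"rx":0,"ry":0,"rz":0,"gripper":0},{"dx":0.037,"dy":0.011,"dz":0,"rx":0,"ry":0,"rz":0,"gripper":0},{"dx":0.005,"dy":0,"dz":0.02,"rx":0,"ry":0,"rz":0,"gripper":0},{"dx":0,"dy":0,"dz":0,"rx":0,"ry":0,"rz":0,"gripper":0}]'
python3 -c "
from g import *
to([.5638,.2645,.12])"
```

```text
t: 24.42
tool_pos: [0.5475, 0.1375, 0.2267]
eef_rot: [2.074, 2.359, 0.0]
ft_force: [0.8, -0.5, 0.4]
finger_gap: 0.0428
finger_force: 0.0
t: 24.83
tool_pos: [0.5638, 0.2578, 0.2037]
eef_rot: [-2.068, -2.363, 0.004]
ft_force: [-0.4, -1.3, -1.3]
finger_gap: 0.0426
finger_force: 0.0
t 24.8 tcp [0.5638 0.2578 0.2037] yaw 97.61 tilt 0.17 need(mm) [ 6.6  1.1 83.7] Fg(x,y,z) [-0.5 -1.2 -1.3] gap 0.0426 tcp in gauge mm [119.5 227.9]
```

```bash

python3 -m inch '[{"dx":0.006,"dy":0.001,"dz":0.025,"rx":0,"ry":0,"rz":0,"gripper":0},{"dx":0,"dy":0,"dz":0.02,"rx":0,"ry":0,"rz":0,"gripper":0},{"dx":0,"dy":0,"dz":0.02,"rx":0,"ry":0,"rz":0,"gripper":0},{"dx":0,"dy":0,"dz":0.012,"rx":0,"ry":0,"rz":0,"gripper":0},{"dx":0,"dy":0,"dz":0.006,"rx":0,"ry":0,"rz":0,"gripper":0}]'
python3 -m inch '[{"dx":0,"dy":0,"dz":0,"rx":0,"ry":0,"rz":0,"gripper":0},{"dx":0,"dy":0,"dz":0,"rx":0,"ry":0,"rz":0,"gripper":-1},{"dx":0,"dy":0,"dz":0,"rx":0,"ry":0,"rz":0,"gripper":-1},{"dx":0,"dy":0,"dz":0,"rx":0,"ry":0,"rz":0,"gripper":-1},{"dx":0,"dy":0,"dz":0,"rx":0,"ry":0,"rz":0,"gripper":-1}]'
python3 -m inch '[{"dx":0,"dy":0,"dz":-0.015,"rx":0,"ry":0,"rz":0,"gripper":-1},{"dx":0,"dy":0,"dz":-0.03,"rx":0,"ry":0,"rz":0,"gripper":-1},{"dx":0,"dy":0,"dz":-0.035,"rx":0,"ry":0,"rz":0,"gripper":-1},{"dx":0,"dy":0,"dz":-0.035,"rx":0,"ry":0,"rz":0,"gripper":-1},{"dx":0,"dy":0,"dz":-0.015,"rx":0,"ry":0,"rz":0,"gripper":-1}]'
python3 -c "
from g import *
to(G(0,-.042,.133))"
```

```text
t: 25.25
tool_pos: [0.5653, 0.2599, 0.1225]
eef_rot: [-2.075, -2.358, 0.003]
ft_force: [-0.1, 0.0, -0.2]
finger_gap: 0.0426
finger_force: 0.0
t: 25.67
tool_pos: [0.566, 0.2611, 0.1247]
eef_rot: [2.074, 2.359, 0.002]
ft_force: [-1.2, -2.2, 7.1]
finger_gap: 0.0205
finger_force: 59.0
t: 26.08
tool_pos: [0.5665, 0.2612, 0.2583]
eef_rot: [2.074, 2.358, 0.007]
ft_force: [1.0, 0.7, -1.6]
finger_gap: 0.02
finger_force: 59.3
t 26.1 tcp [0.5665 0.2612 0.2583] yaw 97.34 tilt 0.27 need(mm) [-274.  -121.2  124.3] Fg(x,y,z) [ 1.   0.5 -1.6] gap 0.02 tcp in gauge mm [122.6 230.8]
```

```bash

python3 -m inch '[{"dx":-0.034,"dy":-0.015,"dz":0,"rx":0,"ry":0,"rz":0,"gripper":-1},{"dx":-0.034,"dy":-0.015,"dz":0,"rx":0,"ry":0,"rz":0,"gripper":-1},{"dx":-0.034,"dy":-0.015,"dz":0,"rx":0,"ry":0,"rz":0,"gripper":-1},{"dx":-0.034,"dy":-0.015,"dz":0,"rx":0,"ry":0,"rz":0,"gripper":-1},{"dx":-0.034,"dy":-0.015,"dz":0,"rx":0,"ry":0,"rz":0,"gripper":-1}]'
python3 -m inch '[{"dx":-0.034,"dy":-0.015,"dz":0,"rx":0,"ry":0,"rz":0,"gripper":-1},{"dx":-0.034,"dy":-0.015,"dz":0,"rx":0,"ry":0,"rz":0,"gripper":-1},{"dx":-0.034,"dy":-0.015,"dz":0,"rx":0,"ry":0,"rz":0,"gripper":-1},{"dx":0,"dy":0,"dz":0.03,"rx":0,"ry":0,"rz":0,"gripper":-1},{"dx":0,"dy":0,"dz":0,"rx":0,"ry":0,"rz":0,"gripper":-1}]'
python3 -c "
from g import *
to(G(0,-.044,.1347))"
```

```text
t: 26.5
tool_pos: [0.512, 0.0815, 0.254]
eef_rot: [2.074, 2.36, 0.001]
ft_force: [0.7, -0.6, -2.3]
finger_gap: 0.0204
finger_force: 59.3
t: 26.92
tool_pos: [0.4797, -0.0257, 0.2216]
eef_rot: [-2.077, -2.355, 0.003]
ft_force: [-1.9, 1.8, -3.5]
finger_gap: 0.02
finger_force: 59.3
t 26.9 tcp [ 0.4797 -0.0257  0.2216] yaw 97.19 tilt 0.13 need(mm) [-2.3  2.3 86.9] Fg(x,y,z) [-1.7  2.1 -3.5] gap 0.02 tcp in gauge mm [ -2.1 -41.7]
```

```bash

python3 -m inch '[{"dx":-0.001,"dy":0.002,"dz":0.03,"rx":0,"ry":0,"rz":0.3,"gripper":-1},{"dx":0,"dy":0,"dz":0.03,"rx":0,"ry":0,"rz":0,"gripper":-1},{"dx":0,"dy":0,"dz":0.016,"rx":0,"ry":0,"rz":0,"gripper":-1},{"dx":0,"dy":0,"dz":0.005,"rx":0,"ry":0,"rz":0,"gripper":-1},{"dx":0,"dy":0,"dz":0,"rx":0,"ry":0,"rz":0,"gripper":-1}]'
python3 -m inch '[{"dx":0,"dy":0,"dz":0.0015,"rx":0,"ry":0,"rz":0,"gripper":-1},{"dx":0,"dy":0,"dz":0,"rx":0,"ry":0,"rz":0,"gripper":-1}]'
python3 -m inch '[{"dx":0,"dy":0,"dz":0.001,"rx":0,"ry":0,"rz":0,"gripper":-1},{"dx":0,"dy":0,"dz":0,"rx":0,"ry":0,"rz":0,"gripper":-1}]'
python3 -c "
from g import *
to(G(0,-.044,.1347))"
```

```text
t: 27.33
tool_pos: [0.4834, -0.0244, 0.1425]
eef_rot: [-2.079, -2.354, 0.001]
ft_force: [-0.1, -0.7, -1.7]
finger_gap: 0.0206
finger_force: 59.5
t: 27.5
tool_pos: [0.4841, -0.0245, 0.1423]
eef_rot: [2.079, 2.354, 0.002]
ft_force: [-0.4, 0.3, -2.4]
finger_gap: 0.02
finger_force: 59.5
t: 27.67
tool_pos: [0.4838, -0.0246, 0.1408]
eef_rot: [2.08, 2.354, 0.002]
ft_force: [-0.7, 0.3, -2.6]
finger_gap: 0.0205
finger_force: 59.5
t 27.7 tcp [ 0.4838 -0.0246  0.1408] yaw 97.08 tilt 0.07 need(mm) [-2.9 -2.   6.1] Fg(x,y,z) [-0.6  0.4 -2.6] gap 0.0205 tcp in gauge mm [  2.1 -41.1]
```

```bash

python3 -m inch '[{"dx":-0.001,"dy":-0.002,"dz":0.003,"rx":0,"ry":0,"rz":-0.6,"gripper":-1},{"dx":0,"dy":0,"dz":0.001,"rx":0,"ry":0,"rz":0,"gripper":-1},{"dx":0,"dy":0,"dz":0,"rx":0,"ry":0,"rz":0,"gripper":-1}]'
python3 -m inch '[{"dx":0,"dy":0,"dz":0.001,"rx":0,"ry":0,"rz":0,"gripper":-1},{"dx":0,"dy":0,"dz":0,"rx":0,"ry":0,"rz":0,"gripper":-1}]'
python3 -m inch '[{"dx":0,"dy":0,"dz":0.0007,"rx":0,"ry":0,"rz":0,"gripper":-1},{"dx":0,"dy":0,"dz":0,"rx":0,"ry":0,"rz":0,"gripper":-1}]'
```

```text
t: 27.92
tool_pos: [0.4814, -0.0262, 0.1366]
eef_rot: [-2.068, -2.365, -0.001]
ft_force: [-4.2, -0.0, 15.7]
finger_gap: 0.0201
finger_force: 61.4
t: 28.08
tool_pos: [0.4813, -0.0264, 0.1361]
eef_rot: [-2.068, -2.364, -0.001]
ft_force: [-8.9, 0.3, 34.0]
finger_gap: 0.0205
finger_force: 64.1
t: 28.25
tool_pos: [0.4813, -0.0264, 0.136]
eef_rot: [-2.069, -2.364, -0.002]
ft_force: [-13.0, 0.6, 53.4]
finger_gap: 0.0204
finger_force: 66.6
```

```bash

python3 -m inch '[{"dx":0,"dy":0,"dz":-0.002,"rx":0,"ry":0,"rz":0,"gripper":-1},{"dx":0,"dy":0,"dz":0,"rx":0,"ry":0,"rz":0,"gripper":0},{"dx":0,"dy":0,"dz":0,"rx":0,"ry":0,"rz":0,"gripper":0},{"dx":0,"dy":0,"dz":0,"rx":0,"ry":0,"rz":0,"gripper":0}]'
python3 -m inch '[{"dx":0,"dy":0,"dz":-0.02,"rx":0,"ry":0,"rz":0,"gripper":0},{"dx":0,"dy":0,"dz":-0.035,"rx":0,"ry":0,"rz":0,"gripper":0},{"dx":0,"dy":0,"dz":-0.03,"rx":0,"ry":0,"rz":0,"gripper":0},{"dx":0.01,"dy":0,"dz":0,"rx":0,"ry":0,"rz":0,"gripper":-1}]'
python3 -m inch '[{"dx":0.035,"dy":0,"dz":0,"rx":0,"ry":0,"rz":0,"gripper":-1},{"dx":0.035,"dy":0,"dz":0,"rx":0,"ry":0,"rz":0,"gripper":-1},{"dx":0.035,"dy":0,"dz":0,"rx":0,"ry":0,"rz":0,"gripper":-1},{"dx":0.025,"dy":0,"dz":0,"rx":0,"ry":0,"rz":0,"gripper":-1},{"dx":0,"dy":0,"dz":0,"rx":0,"ry":0,"rz":0,"gripper":-1}]'
python3 -c "
from g import *
to(G(0,.1,.144))"
```

```text
t: 28.58
tool_pos: [0.4816, -0.026, 0.1363]
eef_rot: [-2.068, -2.365, 0.0]
ft_force: [0.7, 0.8, 0.7]
finger_gap: 0.0426
finger_force: 0.0
t: 28.92
tool_pos: [0.4819, -0.0177, 0.2256]
eef_rot: [2.068, 2.359, 0.006]
ft_force: [0.6, -0.3, -0.1]
finger_gap: 0.032
finger_force: 0.0
t: 29.33
tool_pos: [0.4621, 0.1178, 0.2209]
eef_rot: [-2.06, -2.37, -0.001]
ft_force: [-0.6, 1.4, -0.4]
finger_gap: -0.0001
finger_force: 0.0
t 29.3 tcp [0.4621 0.1178 0.2209] yaw 98.01 tilt 0.08 need(mm) [-3.   0.2 76.9] Fg(x,y,z) [-0.4  1.5 -0.4] gap -0.0001 tcp in gauge mm [ -0.2 102.9]
```

```bash

python3 -m inch '[{"dx":0,"dy":0,"dz":0.03,"rx":0,"ry":0,"rz":0,"gripper":-1},{"dx":0,"dy":0,"dz":0.03,"rx":0,"ry":0,"rz":0,"gripper":-1},{"dx":0,"dy":0,"dz":0.017,"rx":0,"ry":0,"rz":0,"gripper":-1},{"dx":-0.005,"dy":0,"dz":0,"rx":0,"ry":0,"rz":0,"gripper":-1},{"dx":-0.006,"dy":0,"dz":0,"rx":0,"ry":0,"rz":0,"gripper":-1}]'
python3 -m inch '[{"dx":-0.006,"dy":0,"dz":0,"rx":0,"ry":0,"rz":0,"gripper":-1},{"dx":-0.006,"dy":0,"dz":0,"rx":0,"ry":0,"rz":0,"gripper":-1},{"dx":-0.006,"dy":0,"dz":0,"rx":0,"ry":0,"rz":0,"gripper":-1},{"dx":-0.006,"dy":0,"dz":0,"rx":0,"ry":0,"rz":0,"gripper":-1},{"dx":-0.006,"dy":0,"dz":0,"rx":0,"ry":0,"rz":0,"gripper":-1}]'
python3 -m inch '[{"dx":-0.004,"dy":0,"dz":0,"rx":0,"ry":0,"rz":0,"gripper":-1},{"dx":-0.003,"dy":0,"dz":0,"rx":0,"ry":0,"rz":0,"gripper":-1},{"dx":-0.002,"dy":0,"dz":0,"rx":0,"ry":0,"rz":0,"gripper":-1},{"dx":0,"dy":0,"dz":0,"rx":0,"ry":0,"rz":0,"gripper":-1}]'
python3 -c "
from g import *
to(G(0,.0397,.144))"
python3 -m inch '[{"dx":-0.002,"dy":0,"dz":0,"rx":0,"ry":0,"rz":0,"gripper":-1},{"dx":-0.002,"dy":0,"dz":0,"rx":0,"ry":0,"rz":0,"gripper":-1},{"dx":0,"dy":0,"dz":0,"rx":0,"ry":0,"rz":0,"gripper":-1}]'
python3 -c "
from g import *
to(G(0,.0397,.144))"
```

```text
t: 29.75
tool_pos: [0.4642, 0.1011, 0.1441]
eef_rot: [-2.068, -2.364, 0.003]
ft_force: [0.2, 1.7, -0.8]
finger_gap: 0.0003
finger_force: 1.3
t: 30.17
tool_pos: [0.4688, 0.0716, 0.145]
eef_rot: [2.068, 2.364, 0.002]
ft_force: [0.0, 3.6, 2.1]
finger_gap: -0.0002
finger_force: 1.7
t: 30.5
tool_pos: [0.4697, 0.063, 0.1445]
eef_rot: [2.068, 2.365, 0.0]
ft_force: [0.1, 3.2, 2.6]
finger_gap: 0.0003
finger_force: 1.8
t 30.5 tcp [0.4697 0.063  0.1445] yaw 97.64 tilt 0.01 need(mm) [-7.8  0.1  0.5] Fg(x,y,z) [0.6 3.1 2.6] gap 0.0003 tcp in gauge mm [-0.  47.5]
t: 30.75
tool_pos: [0.4702, 0.0592, 0.1444]
eef_rot: [-2.068, -2.365, -0.0]
ft_force: [0.9, 6.8, 2.3]
finger_gap: 0.0
finger_force: 2.8
t 30.8 tcp [0.4702 0.0592 0.1444] yaw 97.67 tilt 0.01 need(mm) [-4.1  0.1  0.4] Fg(x,y,z) [1.8 6.6 2.3] gap 0.0 tcp in gauge mm [-0.1 43.8]
```

```bash

python3 -m inch '[{"dx":-0.002,"dy":0,"dz":0,"rx":0,"ry":0,"rz":0,"gripper":-1},{"dx":-0.002,"dy":0,"dz":0,"rx":0,"ry":0,"rz":0,"gripper":-1},{"dx":0,"dy":0,"dz":0,"rx":0,"ry":0,"rz":0,"gripper":-1}]'
python3 -c "
from g import *
to(G(0,.0397,.144))
im=read_camera('side')[:,:,::-1].copy(); crop('side',im,200,130,370,260,4,'s7.png')"
```

```text
t: 31.0
tool_pos: [0.4707, 0.0555, 0.1444]
eef_rot: [-2.067, -2.365, -0.001]
ft_force: [0.9, 7.3, 2.0]
finger_gap: -0.0002
finger_force: 3.8
t 31.0 tcp [0.4707 0.0555 0.1444] yaw 97.68 tilt 0.02 need(mm) [-0.3  0.1  0.4] Fg(x,y,z) [1.8 7.1 2. ] gap -0.0002 tcp in gauge mm [-0.1 40. ]
```

View pics/s7.png

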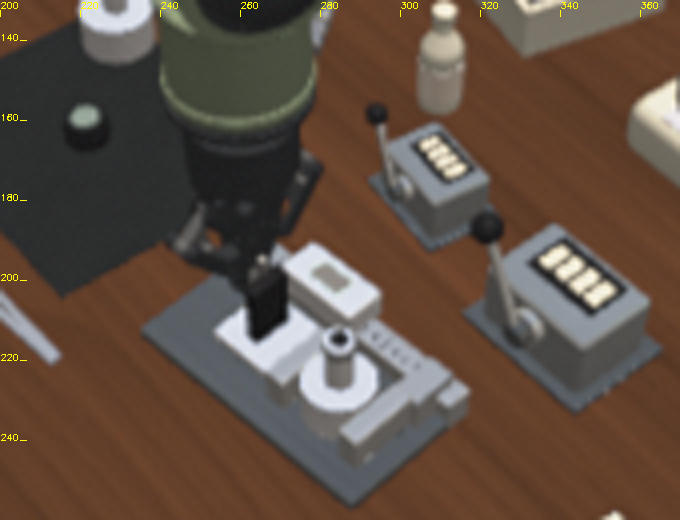

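The thickness-54 coupler is clamped upright, neck at (284,216), with the spring at about 10 mm. Next is the lever.

```bash

python3 -m inch '[{"dx":0.01,"dy":0,"dz":0,"rx":0,"ry":0,"rz":0,"gripper":-1},{"dx":0.008,"dy":0,"dz":0,"rx":0,"ry":0,"rz":0,"gripper":-1},{"dx":0,"dy":0,"dz":-0.03,"rx":0,"ry":0,"rz":0,"gripper":-1},{"dx":0,"dy":0,"dz":-0.035,"rx":0,"ry":0,"rz":0,"gripper":-1},{"dx":0,"dy":0,"dz":-0.035,"rx":0,"ry":0,"rz":0,"gripper":-1}]'
python3 -m inch '[{"dx":-0.015,"dy":0.033,"dz":0,"rx":0,"ry":0,"rz":0,"gripper":-1},{"dx":-0.015,"dy":0.033,"dz":0,"rx":0,"ry":0,"rz":0,"gripper":-1},{"dx":-0.015,"dy":0.033,"dz":0,"rx":0,"ry":0,"rz":0,"gripper":-1},{"dx":-0.015,"dy":0.033,"dz":0,"rx":0,"ry":0,"rz":0,"gripper":-1},{"dx":-0.025,"dy":0,"dz":0,"rx":0,"ry":0,"rz":0,"gripper":-1}]'
python3 -m inch '[{"dx":0,"dy":0,"dz":0,"rx":0,"ry":0,"rz":0,"gripper":-1},{"dx":0,"dy":0,"dz":0,"rx":0,"ry":0,"rz":0,"gripper":-1}]'
python3 -c "
from g import *
to([.612,.002,.180])"
```

```text
t: 31.47
tool_pos: [0.4674, 0.0732, 0.2451]
eef_rot: [-2.068, -2.364, 0.004]
ft_force: [0.4, 1.6, 1.1]
finger_gap: -0.0001
finger_force: 0.0
t: 31.88
tool_pos: [0.6145, 0.0091, 0.2436]
eef_rot: [2.062, 2.368, 0.002]
ft_force: [1.3, 1.0, -1.7]
finger_gap: -0.0001
finger_force: 0.0
t: 32.05
tool_pos: [0.6103, 0.0055, 0.2438]
eef_rot: [-2.07, -2.363, 0.003]
ft_force: [-0.8, 0.7, -0.4]
finger_gap: -0.0001
finger_force: 0.0
t 32.0 tcp [0.6103 0.0055 0.2438] yaw 97.55 tilt 0.09 need(mm) [-3.6  1.3 63.8] Fg(x,y,z) [-0.7  0.8 -0.4] gap -0.0001 tcp in gauge mm [131.5 -28.4]
```

```bash

python3 -m inch '[{"dx":0,"dy":0.001,"dz":0.03,"rx":0,"ry":0,"rz":0,"gripper":-1},{"dx":0,"dy":0,"dz":0.03,"rx":0,"ry":0,"rz":0,"gripper":-1},{"dx":-0.008,"dy":0,"dz":0,"rx":0,"ry":0,"rz":0,"gripper":-1},{"dx":-0.012,"dy":-0.001,"dz":0,"rx":0,"ry":0,"rz":0,"gripper":-1},{"dx":-0.012,"dy":-0.001,"dz":0,"rx":0,"ry":0,"rz":0,"gripper":-1}]'
python3 -m inch '[{"dx":-0.012,"dy":-0.001,"dz":0,"rx":0,"ry":0,"rz":0,"gripper":-1},{"dx":-0.012,"dy":-0.001,"dz":0,"rx":0,"ry":0,"rz":0,"gripper":-1},{"dx":-0.012,"dy":-0.001,"dz":0,"rx":0,"ry":0,"rz":0,"gripper":-1},{"dx":-0.01,"dy":-0.001,"dz":0,"rx":0,"ry":0,"rz":0,"gripper":-1},{"dx":-0.007,"dy":-0.001,"dz":0,"rx":0,"ry":0,"rz":0,"gripper":-1}]'
python3 -m inch '[{"dx":0,"dy":0,"dz":0,"rx":0,"ry":0,"rz":0,"gripper":-1},{"dx":0,"dy":0,"dz":0,"rx":0,"ry":0,"rz":0,"gripper":-1}]'
python3 -c "
from g import *
to([.616,-.0862,.183])"
```

```text
t: 32.47
tool_pos: [0.6141, -0.026, 0.1858]
eef_rot: [2.067, 2.365, 0.001]
ft_force: [-0.3, 2.8, 2.0]
finger_gap: 0.0
finger_force: 1.2
t: 32.88
tool_pos: [0.6158, -0.0802, 0.1847]
eef_rot: [2.069, 2.364, 0.0]
ft_force: [0.3, 3.6, -2.1]
finger_gap: -0.0
finger_force: 2.0
t: 33.05
tool_pos: [0.6157, -0.0788, 0.1844]
eef_rot: [-2.069, -2.364, -0.0]
ft_force: [-0.4, 2.7, 1.7]
finger_gap: 0.0
finger_force: 1.4
t 33.0 tcp [ 0.6157 -0.0788  0.1844] yaw 97.63 tilt 0.01 need(mm) [-7.4 -0.7  1.4] Fg(x,y,z) [0.  2.7 1.7] gap 0.0 tcp in gauge mm [ 125.4 -112.7]
```

```bash

python3 -m inch '[{"dx":-0.003,"dy":0,"dz":0,"rx":0,"ry":0,"rz":0,"gripper":-1},{"dx":-0.002,"dy":0,"dz":0,"rx":0,"ry":0,"rz":0,"gripper":-1},{"dx":-0.001,"dy":0,"dz":0,"rx":0,"ry":0,"rz":0,"gripper":-1},{"dx":0,"dy":0,"dz":0,"rx":0,"ry":0,"rz":0,"gripper":-1}]'
python3 -m inch '[{"dx":-0.001,"dy":0,"dz":0,"rx":0,"ry":0,"rz":0,"gripper":-1},{"dx":0,"dy":0,"dz":0,"rx":0,"ry":0,"rz":0,"gripper":-1}]'
python3 -m inch '[{"dx":-0.001,"dy":0,"dz":0,"rx":0,"ry":0,"rz":0,"gripper":-1},{"dx":0,"dy":0,"dz":0,"rx":0,"ry":0,"rz":0,"gripper":-1}]'
python3 -m inch '[{"dx":-0.001,"dy":0,"dz":0,"rx":0,"ry":0,"rz":0,"gripper":-1},{"dx":0,"dy":0,"dz":0,"rx":0,"ry":0,"rz":0,"gripper":-1}]'
```

```text
t: 33.38
tool_pos: [0.6166, -0.0843, 0.1842]
eef_rot: [-2.068, -2.365, 0.0]
ft_force: [0.0, 4.0, -3.9]
finger_gap: -0.0003
finger_force: 2.2
t: 33.55
tool_pos: [0.6167, -0.0853, 0.1843]
eef_rot: [-2.068, -2.365, -0.0]
ft_force: [0.3, 5.7, -3.9]
finger_gap: 0.0002
finger_force: 2.7
t: 33.72
tool_pos: [0.6168, -0.0857, 0.1842]
eef_rot: [-2.067, -2.365, -0.001]
ft_force: [-1.1, 8.1, -3.3]
finger_gap: -0.0001
finger_force: 4.1
t: 33.88
tool_pos: [0.6169, -0.0861, 0.1841]
eef_rot: [-2.066, -2.364, -0.001]
ft_force: [-1.0, 11.9, -3.3]
finger_gap: 0.0004
finger_force: 5.6
```

Same stop signature as before. I release the lever, then open the jaw.

```bash

python3 -m inch '[{"dx":-0.001,"dy":0,"dz":0,"rx":0,"ry":0,"rz":0,"gripper":-1},{"dx":0,"dy":0,"dz":0,"rx":0,"ry":0,"rz":0,"gripper":-1},{"dx":0.03,"dy":0.003,"dz":0,"rx":0,"ry":0,"rz":0,"gripper":-1},{"dx":0.035,"dy":0.003,"dz":0,"rx":0,"ry":0,"rz":0,"gripper":-1},{"dx":0.03,"dy":0.003,"dz":0,"rx":0,"ry":0,"rz":0,"gripper":-1}]'
python3 -m inch '[{"dx":0.01,"dy":0,"dz":-0.03,"rx":0,"ry":0,"rz":0,"gripper":-1},{"dx":0.005,"dy":0,"dz":-0.03,"rx":0,"ry":0,"rz":0,"gripper":-1},{"dx":0.005,"dy":-0.033,"dz":0,"rx":0,"ry":0,"rz":0,"gripper":-1},{"dx":0.005,"dy":-0.033,"dz":0,"rx":0,"ry":0,"rz":0,"gripper":-1},{"dx":0.003,"dy":-0.033,"dz":0,"rx":0,"ry":0,"rz":0,"gripper":-1}]'
python3 -m inch '[{"dx":0.001,"dy":-0.033,"dz":0,"rx":0,"ry":0,"rz":0,"gripper":-1},{"dx":0,"dy":0,"dz":0.02,"rx":0,"ry":0,"rz":0,"gripper":-1},{"dx":0,"dy":0,"dz":0,"rx":0,"ry":0,"rz":0,"gripper":-1}]'
python3 -c "
from g import *
to(G(0,.002,.144))"
```

```text
t: 34.3
tool_pos: [0.6134, 0.0078, 0.1846]
eef_rot: [2.069, 2.363, 0.0]
ft_force: [1.3, 0.7, -0.0]
finger_gap: -0.0
finger_force: 0.0
t: 34.72
tool_pos: [0.5105, 0.0211, 0.2448]
eef_rot: [2.067, 2.364, 0.001]
ft_force: [0.2, -0.0, 0.0]
finger_gap: -0.0003
finger_force: 0.0
t: 34.97
tool_pos: [0.4774, 0.0178, 0.2234]
eef_rot: [-2.068, -2.365, 0.001]
ft_force: [-0.0, 0.4, -0.0]
finger_gap: 0.0001
finger_force: 0.0
t 35.0 tcp [0.4774 0.0178 0.2234] yaw 97.67 tilt 0.05 need(mm) [ 0.3 -1.3 79.4] Fg(x,y,z) [ 0.   0.4 -0. ] gap 0.0001 tcp in gauge mm [1.4 1.7]
```

```bash

python3 -m inch '[{"dx":0,"dy":-0.001,"dz":0.03,"rx":0,"ry":0,"rz":0,"gripper":-1},{"dx":0,"dy":0,"dz":0.03,"rx":0,"ry":0,"rz":0,"gripper":-1},{"dx":0,"dy":0,"dz":0.018,"rx":0,"ry":0,"rz":0,"gripper":-1},{"dx":0.006,"dy":0,"dz":0,"rx":0,"ry":0,"rz":0,"gripper":-1},{"dx":0.008,"dy":0,"dz":0,"rx":0,"ry":0,"rz":0,"gripper":-1}]'
python3 -m inch '[{"dx":0.008,"dy":0,"dz":0,"rx":0,"ry":0,"rz":0,"gripper":-1},{"dx":0.008,"dy":0,"dz":0,"rx":0,"ry":0,"rz":0,"gripper":-1},{"dx":0.008,"dy":0,"dz":0,"rx":0,"ry":0,"rz":0,"gripper":-1},{"dx":0.006,"dy":0,"dz":0,"rx":0,"ry":0,"rz":0,"gripper":-1},{"dx":0.004,"dy":0,"dz":0,"rx":0,"ry":0,"rz":0,"gripper":-1}]'
python3 -m inch '[{"dx":0.002,"dy":0,"dz":0,"rx":0,"ry":0,"rz":0,"gripper":-1},{"dx":0.001,"dy":0,"dz":0,"rx":0,"ry":0,"rz":0,"gripper":-1},{"dx":0,"dy":0,"dz":0,"rx":0,"ry":0,"rz":0,"gripper":-1}]'
python3 -c "
from g import *
to(G(0,.0528,.144))"
python3 -m inch '[{"dx":0.001,"dy":0,"dz":0,"rx":0,"ry":0,"rz":0,"gripper":-1},{"dx":0,"dy":0,"dz":0,"rx":0,"ry":0,"rz":0,"gripper":-1}]'
python3 -c "
from g import *
to(G(0,.0528,.144))"
```

```text
t: 35.38
tool_pos: [0.4764, 0.0313, 0.1465]
eef_rot: [2.07, 2.363, -0.002]
ft_force: [0.5, 0.7, 0.4]
finger_gap: 0.0001
finger_force: 0.0
t: 35.8
tool_pos: [0.4715, 0.0668, 0.147]
eef_rot: [2.066, 2.366, 0.002]
ft_force: [0.6, -1.3, 0.9]
finger_gap: -0.0001
finger_force: 0.9
t: 36.05
tool_pos: [0.471, 0.0682, 0.1466]
eef_rot: [2.068, 2.364, 0.0]
ft_force: [0.7, -1.8, 0.6]
finger_gap: 0.0001
finger_force: 0.8
t 36.0 tcp [0.471  0.0682 0.1466] yaw 97.64 tilt 0.03 need(mm) [ 0.3 -2.   2.6] Fg(x,y,z) [ 0.4 -1.8  0.6] gap 0.0001 tcp in gauge mm [ 2.  52.5]
t: 36.22
tool_pos: [0.471, 0.0685, 0.1466]
eef_rot: [2.069, 2.363, -0.0]
ft_force: [1.0, -6.5, 3.2]
finger_gap: 0.0001
finger_force: 3.5
t 36.2 tcp [0.471  0.0685 0.1466] yaw 97.59 tilt 0.06 need(mm) [-0.  -2.   2.6] Fg(x,y,z) [ 0.2 -6.6  3.2] gap 0.0001 tcp in gauge mm [ 2.  52.8]
```

```bash

python3 -m inch '[{"dx":-0.005,"dy":0,"dz":-0.01,"rx":0,"ry":0,"rz":0,"gripper":-1},{"dx":0,"dy":-0.002,"dz":-0.035,"rx":0,"ry":0,"rz":0,"gripper":-1},{"dx":-0.03,"dy":0,"dz":-0.02,"rx":0,"ry":0,"rz":0,"gripper":0},{"dx":-0.035,"dy":0,"dz":0,"rx":0,"ry":0,"rz":0,"gripper":0},{"dx":-0.029,"dy":0,"dz":0,"rx":0,"ry":0,"rz":0,"gripper":0}]'
python3 -m inch '[{"dx":0,"dy":0,"dz":0,"rx":0,"ry":0,"rz":0,"gripper":0},{"dx":0,"dy":0,"dz":0,"rx":0,"ry":0,"rz":0,"gripper":0}]'
python3 -c "
from g import *
to(G(0,-.046,.1355))"
```

```text
t: 36.63
tool_pos: [0.4823, -0.0304, 0.2131]
eef_rot: [2.066, 2.365, 0.003]
ft_force: [0.5, -0.5, -0.3]
finger_gap: 0.0362
finger_force: 0.0
t: 36.8
tool_pos: [0.4819, -0.0306, 0.212]
eef_rot: [2.072, 2.361, 0.0]
ft_force: [-0.9, 0.5, 0.3]
finger_gap: 0.0423
finger_force: 0.0
t 36.8 tcp [ 0.4819 -0.0306  0.212 ] yaw 97.48 tilt 0.01 need(mm) [ 0.8  0.7 76.5] Fg(x,y,z) [-0.8  0.6  0.3] gap 0.0423 tcp in gauge mm [ -0.7 -46.8]
```

Descend, grip, lift, and head for the tray centre.

```bash

python3 -m inch '[{"dx":0.001,"dy":0.001,"dz":0.025,"rx":0,"ry":0,"rz":0,"gripper":0},{"dx":0,"dy":0,"dz":0.025,"rx":0,"ry":0,"rz":0,"gripper":0},{"dx":0,"dy":0,"dz":0.019,"rx":0,"ry":0,"rz":0,"gripper":0},{"dx":0,"dy":0,"dz":0.006,"rx":0,"ry":0,"rz":0,"gripper":0},{"dx":0,"dy":0,"dz":0,"rx":0,"ry":0,"rz":0,"gripper":0}]'
python3 -m inch '[{"dx":0,"dy":0,"dz":0,"rx":0,"ry":0,"rz":0,"gripper":-1},{"dx":0,"dy":0,"dz":0,"rx":0,"ry":0,"rz":0,"gripper":-1},{"dx":0,"dy":0,"dz":0,"rx":0,"ry":0,"rz":0,"gripper":-1},{"dx":0,"dy":0,"dz":0,"rx":0,"ry":0,"rz":0,"gripper":-1}]'
python3 -m inch '[{"dx":0,"dy":0,"dz":-0.01,"rx":0,"ry":0,"rz":0,"gripper":-1},{"dx":0,"dy":0,"dz":-0.025,"rx":0,"ry":0,"rz":0,"gripper":-1},{"dx":0,"dy":0,"dz":-0.03,"rx":0,"ry":0,"rz":0,"gripper":-1},{"dx":0,"dy":0,"dz":-0.03,"rx":0,"ry":0,"rz":0,"gripper":-1},{"dx":0,"dy":0,"dz":0,"rx":0,"ry":0,"rz":0,"gripper":-1}]'
python3 -c "
from g import *
to([.480,-.325,.129])"
```

```text
t: 37.22
tool_pos: [0.4822, -0.0274, 0.1355]
eef_rot: [-2.066, -2.364, 0.003]
ft_force: [0.2, -0.1, 0.2]
finger_gap: 0.043
finger_force: 0.0
t: 37.55
tool_pos: [0.4832, -0.0277, 0.1374]
eef_rot: [2.067, 2.364, 0.002]
ft_force: [-1.7, 0.5, 10.6]
finger_gap: 0.0202
finger_force: 59.3
t: 37.97
tool_pos: [0.4843, -0.0283, 0.2366]
eef_rot: [2.066, 2.361, 0.008]
ft_force: [1.3, -0.3, -0.7]
finger_gap: 0.0206
finger_force: 59.5
t 38.0 tcp [ 0.4843 -0.0283  0.2366] yaw 97.62 tilt 0.37 need(mm) [-293.6  -44.3  107.3] Fg(x,y,z) [ 1.3 -0.5 -0.7] gap 0.0206 tcp in gauge mm [  2.1 -44.8]
```

```bash

python3 -m inch '[{"dx":-0.036,"dy":-0.0055,"dz":0,"rx":0,"ry":0,"rz":0,"gripper":-1},{"dx":-0.036,"dy":-0.0055,"dz":0,"rx":0,"ry":0,"rz":0,"gripper":-1},{"dx":-0.036,"dy":-0.0055,"dz":0,"rx":0,"ry":0,"rz":0,"gripper":-1},{"dx":-0.036,"dy":-0.0055,"dz":0,"rx":0,"ry":0,"rz":0,"gripper":-1},{"dx":-0.036,"dy":-0.0055,"dz":0,"rx":0,"ry":0,"rz":0,"gripper":-1}]'
python3 -m inch '[{"dx":-0.036,"dy":-0.0055,"dz":0,"rx":0,"ry":0,"rz":0,"gripper":-1},{"dx":-0.036,"dy":-0.0055,"dz":0,"rx":0,"ry":0,"rz":0,"gripper":-1},{"dx":-0.036,"dy":-0.0055,"dz":0,"rx":0,"ry":0,"rz":0,"gripper":-1},{"dx":0,"dy":0,"dz":0.03,"rx":0,"ry":0,"rz":0,"gripper":-1},{"dx":0,"dy":0,"dz":0.03,"rx":0,"ry":0,"rz":0,"gripper":-1}]'
python3 -m inch '[{"dx":0,"dy":0,"dz":0.02,"rx":0,"ry":0,"rz":0,"gripper":-1},{"dx":0,"dy":0,"dz":0.01,"rx":0,"ry":0,"rz":0,"gripper":-1},{"dx":0,"dy":0,"dz":0,"rx":0,"ry":0,"rz":0,"gripper":-1}]'
python3 -c "
from g import *
to([.480,-.325,.1294])"
```

```text
t: 38.38
tool_pos: [0.4791, -0.2115, 0.2321]
eef_rot: [2.068, 2.365, 0.0]
ft_force: [0.7, -0.3, -2.8]
finger_gap: 0.02
finger_force: 59.2
t: 38.8
tool_pos: [0.4774, -0.3218, 0.1722]
eef_rot: [2.07, 2.359, 0.0]
ft_force: [1.4, 0.8, -3.5]
finger_gap: 0.0201
finger_force: 59.4
t: 39.05
tool_pos: [0.4769, -0.3187, 0.1401]
eef_rot: [-2.066, -2.363, 0.001]
ft_force: [0.3, 0.3, -2.3]
finger_gap: 0.0202
finger_force: 59.3
t 39.0 tcp [ 0.4769 -0.3187  0.1401] yaw 97.67 tilt 0.16 need(mm) [-6.7  2.2 10.7] Fg(x,y,z) [ 0.3  0.2 -2.3] gap 0.0202 tcp in gauge mm [ -44.5 -331.6]
```

```bash

python3 -m inch '[{"dx":-0.006,"dy":0.002,"dz":0.005,"rx":0,"ry":0,"rz":0,"gripper":-1},{"dx":0,"dy":0,"dz":0.003,"rx":0,"ry":0,"rz":0,"gripper":-1},{"dx":0,"dy":0,"dz":0,"rx":0,"ry":0,"rz":0,"gripper":-1}]'
python3 -m inch '[{"dx":0,"dy":0,"dz":0.001,"rx":0,"ry":0,"rz":0,"gripper":-1},{"dx":0,"dy":0,"dz":0,"rx":0,"ry":0,"rz":0,"gripper":-1}]'
```

```text
t: 39.3
tool_pos: [0.4808, -0.3253, 0.134]
eef_rot: [2.067, 2.364, 0.0]
ft_force: [-0.9, 0.6, -2.8]
finger_gap: 0.0205
finger_force: 59.3
t: 39.47
tool_pos: [0.4806, -0.3248, 0.1329]
eef_rot: [2.067, 2.365, 0.0]
ft_force: [0.2, 0.5, -2.1]
finger_gap: 0.0201
finger_force: 59.3
```

```bash

python3 -m inch '[{"dx":0,"dy":0,"dz":0.0015,"rx":0,"ry":0,"rz":0,"gripper":-1},{"dx":0,"dy":0,"dz":0.001,"rx":0,"ry":0,"rz":0,"gripper":-1},{"dx":0,"dy":0,"dz":0,"rx":0,"ry":0,"rz":0,"gripper":-1}]'
python3 -m inch '[{"dx":0,"dy":0,"dz":0.0007,"rx":0,"ry":0,"rz":0,"gripper":-1},{"dx":0,"dy":0,"dz":0,"rx":0,"ry":0,"rz":0,"gripper":-1}]'
```

```text
t: 39.72
tool_pos: [0.4804, -0.3247, 0.1298]
eef_rot: [-2.068, -2.365, -0.0]
ft_force: [0.4, 0.7, -2.1]
finger_gap: 0.0202
finger_force: 59.3
t: 39.88
tool_pos: [0.4804, -0.325, 0.1295]
eef_rot: [2.068, 2.365, 0.0]
ft_force: [-1.6, 1.1, 5.0]
finger_gap: 0.02
finger_force: 60.2
```

Contact. I release, lift and move back over the gauge side, then locate the big coupler.

```bash

python3 -m inch '[{"dx":0,"dy":0,"dz":0,"rx":0,"ry":0,"rz":0,"gripper":0},{"dx":0,"dy":0,"dz":0,"rx":0,"ry":0,"rz":0,"gripper":0},{"dx":0,"dy":0,"dz":0,"rx":0,"ry":0,"rz":0,"gripper":0},{"dx":0,"dy":0,"dz":-0.03,"rx":0,"ry":0,"rz":0,"gripper":0},{"dx":0,"dy":0,"dz":-0.035,"rx":0,"ry":0,"rz":0,"gripper":0}]'
python3 -m inch '[{"dx":0,"dy":0,"dz":-0.035,"rx":0,"ry":0,"rz":0,"gripper":0},{"dx":0.037,"dy":0.01,"dz":0,"rx":0,"ry":0,"rz":0,"gripper":0},{"dx":0.037,"dy":0.01,"dz":0,"rx":0,"ry":0,"rz":0,"gripper":0},{"dx":0.037,"dy":0.01,"dz":0,"rx":0,"ry":0,"rz":0,"gripper":0},{"dx":0.037,"dy":0.01,"dz":0,"rx":0,"ry":0,"rz":0,"gripper":0}]'
python3 -m inch '[{"dx":0.037,"dy":0.01,"dz":0,"rx":0,"ry":0,"rz":0,"gripper":0},{"dx":0.037,"dy":0.01,"dz":0,"rx":0,"ry":0,"rz":0,"gripper":0},{"dx":0.037,"dy":0.01,"dz":0,"rx":0,"ry":0,"rz":0,"gripper":0},{"dx":0.037,"dy":0.01,"dz":0,"rx":0,"ry":0,"rz":0,"gripper":0},{"dx":0.037,"dy":0.01,"dz":0,"rx":0,"ry":0,"rz":0,"gripper":0}]'
python3 - <<'E'
from g import *
a=read_camera("side")[:,:,::-1].copy(); b=read_camera("top")[:,:,::-1].copy()
cv2.imwrite("raw_side3.png",a);cv2.imwrite("raw_top3.png",b)
crop("side",a,205,100,255,160,8,"x1.png"); crop("top",b,130,160,180,210,8,"x2.png"); crop("side",a,290,260,430,380,3,"x3.png")
A,B,C=[cv2.imread(f"pics/x{i}.png") for i in(1,2,3)]
o=np.zeros((600,800,3),'uint8'); A=A[:480,:400];o[:A.shape[0],:A.shape[1]]=A; o[:400,400:800]=B; C=cv2.resize(C,(233,200)); o[400:,500:733]=C; cv2.imwrite("pics/s8.png",o)
to([.582,.405,.122])
E
```

```text
t: 40.3
tool_pos: [0.4794, -0.3243, 0.1932]
eef_rot: [-2.066, -2.362, 0.002]
ft_force: [0.4, -0.0, 0.9]
finger_gap: 0.0428
finger_force: 0.0
t: 40.72
tool_pos: [0.5002, -0.1713, 0.2295]
eef_rot: [2.068, 2.364, 0.001]
ft_force: [1.3, -0.5, 0.5]
finger_gap: 0.0425
finger_force: 0.0
t: 41.13
tool_pos: [0.5251, 0.0191, 0.2294]
eef_rot: [2.068, 2.365, 0.0]
ft_force: [1.4, 0.2, 0.0]
finger_gap: 0.0426
finger_force: 0.0
t 41.2 tcp [0.5257 0.0236 0.2288] yaw 98.12 tilt 0.11 need(mm) [369.4 109.6 107.6] Fg(x,y,z) [-0.1 -1.6 -0.1] gap 0.0427 tcp in gauge mm [50.1  0.9]
```

View pics/s8.png

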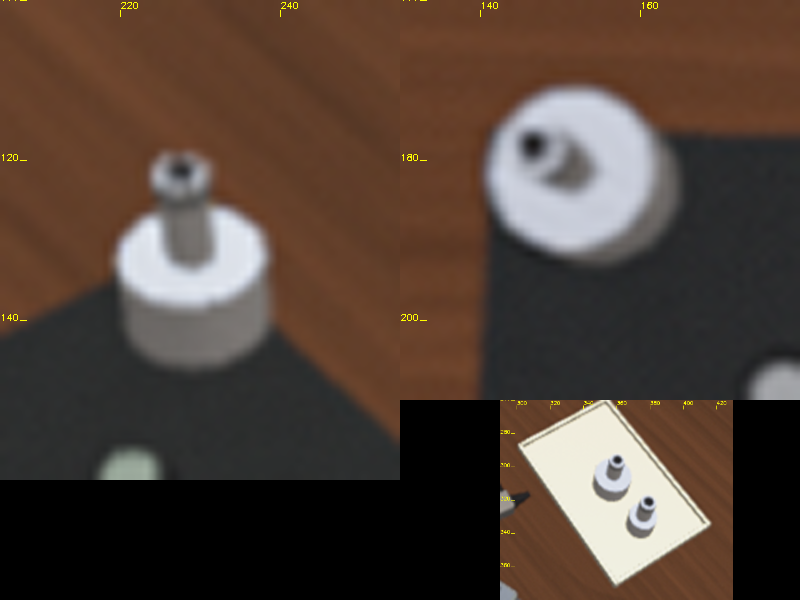

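Coupler4 stands upright on the mat corner: hole at raw top (146.3,177.4) and side (227.3,120.8). Both finished couplers stand upright in the tray.

```bash
python3 - <<'E'
from g import *
print(two((146.3,177.4),(227.3,120.8)),onz("top",146.3,177.4,.081),onz("side",227.3,120.8,.081))
# barrel top disc centre, top view: x 485..658, y 85..252 in crop
print(onz("top",(571-400)/8+130-.44,168/8+160-.44,.038))
to([.582,.405,.122])
E
python3 -m inch '[{"dx":0.037,"dy":0.011,"dz":0,"rx":0,"ry":0,"rz":0,"gripper":0},{"dx":0.037,"dy":0.011,"dz":0,"rx":0,"ry":0,"rz":0,"gripper":0},{"dx":0.037,"dy":0.011,"dz":0,"rx":0,"ry":0,"rz":0,"gripper":0},{"dx":0.037,"dy":0.011,"dz":0,"rx":0,"ry":0,"rz":0,"gripper":0},{"dx":0.037,"dy":0.011,"dz":0,"rx":0,"ry":0,"rz":0,"gripper":0}]'
python3 -m inch '[{"dx":0.037,"dy":0.011,"dz":0,"rx":0,"ry":0,"rz":0,"gripper":0},{"dx":0.037,"dy":0.011,"dz":0,"rx":0,"ry":0,"rz":0,"gripper":0},{"dx":0.037,"dy":0.011,"dz":0,"rx":0,"ry":0,"rz":0,"gripper":0},{"dx":0.037,"dy":0.011,"dz":0,"rx":0,"ry":0,"rz":0,"gripper":0},{"dx":0.032,"dy":0.011,"dz":0,"rx":0,"ry":0,"rz":0,"gripper":0}]'
python3 -m inch '[{"dx":0,"dy":0,"dz":0.02,"rx":0,"ry":0,"rz":0,"gripper":0},{"dx":0,"dy":0,"dz":0,"rx":0,"ry":0,"rz":0,"gripper":0}]'
python3 -c "
from g import *
to([.582,.405,.122])"
```

```text
(array([0.57914132, 0.40646645, 0.07816141]), np.float64(0.0010818000433285172)) [0.57905722 0.40524313 0.081     ] [0.57700444 0.40358803 0.081     ]
[0.57805971 0.40494374 0.038     ]
t 41.2 tcp [0.5257 0.0236 0.2288] yaw 98.12 tilt 0.11 need(mm) [369.4 109.6 107.6] Fg(x,y,z) [-0.1 -1.6 -0.1] gap 0.0427 tcp in gauge mm [50.1  0.9]
t: 41.65
tool_pos: [0.5551, 0.2096, 0.2293]
eef_rot: [2.068, 2.365, 0.0]
ft_force: [0.8, 0.2, 0.9]
finger_gap: 0.0428
finger_force: 0.0
t: 42.07
tool_pos: [0.5852, 0.3963, 0.229]
eef_rot: [-2.066, -2.366, -0.0]
ft_force: [0.8, 0.1, 0.4]
finger_gap: 0.0428
finger_force: 0.0
t: 42.23
tool_pos: [0.5842, 0.395, 0.2057]
eef_rot: [-2.064, -2.367, 0.005]
ft_force: [-1.0, -1.1, -1.4]
finger_gap: 0.0428
finger_force: 0.0
t 42.2 tcp [0.5842 0.395  0.2057] yaw 97.83 tilt 0.21 need(mm) [10.3 -0.5 83.7] Fg(x,y,z) [-1.1 -0.9 -1.4] gap 0.0428 tcp in gauge mm [158.3 361. ]
```

```bash

python3 -m inch '[{"dx":0.0107,"dy":-0.0037,"dz":0.025,"rx":0,"ry":0,"rz":0,"gripper":0},{"dx":0,"dy":0,"dz":0.02,"rx":0,"ry":0,"rz":0,"gripper":0},{"dx":0,"dy":0,"dz":0.02,"rx":0,"ry":0,"rz":0,"gripper":0},{"dx":0,"dy":0,"dz":0.012,"rx":0,"ry":0,"rz":0,"gripper":0},{"dx":0,"dy":0,"dz":0.006,"rx":0,"ry":0,"rz":0,"gripper":0}]'
python3 -m inch '[{"dx":0,"dy":0,"dz":0,"rx":0,"ry":0,"rz":0,"gripper":0},{"dx":0,"dy":0,"dz":0,"rx":0,"ry":0,"rz":0,"gripper":-1},{"dx":0,"dy":0,"dz":0,"rx":0,"ry":0,"rz":0,"gripper":-1},{"dx":0,"dy":0,"dz":0,"rx":0,"ry":0,"rz":0,"gripper":-1},{"dx":0,"dy":0,"dz":0,"rx":0,"ry":0,"rz":0,"gripper":-1}]'
python3 -m inch '[{"dx":0,"dy":0,"dz":-0.015,"rx":0,"ry":0,"rz":0,"gripper":-1},{"dx":0,"dy":0,"dz":-0.03,"rx":0,"ry":0,"rz":0,"gripper":-1},{"dx":0,"dy":0,"dz":-0.035,"rx":0,"ry":0,"rz":0,"gripper":-1},{"dx":0,"dy":0,"dz":-0.035,"rx":0,"ry":0,"rz":0,"gripper":-1},{"dx":0,"dy":0,"dz":-0.015,"rx":0,"ry":0,"rz":0,"gripper":-1}]'
python3 -c "
from g import *
to(G(0,-.038,.136))"
```

```text
t: 42.65
tool_pos: [0.5804, 0.4025, 0.125]
eef_rot: [-2.069, -2.364, 0.003]
ft_force: [-0.6, -0.5, 0.8]
finger_gap: 0.0425
finger_force: 0.0
t: 43.07
tool_pos: [0.5809, 0.4039, 0.1273]
eef_rot: [2.068, 2.365, 0.002]
ft_force: [-2.1, -1.6, 8.0]
finger_gap: 0.0205
finger_force: 59.5
t: 43.48
tool_pos: [0.5816, 0.4038, 0.2622]
eef_rot: [2.068, 2.363, 0.008]
ft_force: [-0.0, -0.4, -2.3]
finger_gap: 0.0203
finger_force: 59.3
t 43.5 tcp [0.5816 0.4038 0.2622] yaw 97.64 tilt 0.31 need(mm) [-408.8 -156.5  124.5] Fg(x,y,z) [-0.1 -0.4 -2.3] gap 0.0203 tcp in gauge mm [156.9 370.1]
```

```bash

python3 -m inch '[{"dx":-0.036,"dy":-0.014,"dz":0,"rx":0,"ry":0,"rz":0,"gripper":-1},{"dx":-0.036,"dy":-0.014,"dz":0,"rx":0,"ry":0,"rz":0,"gripper":-1},{"dx":-0.036,"dy":-0.014,"dz":0,"rx":0,"ry":0,"rz":0,"gripper":-1},{"dx":-0.036,"dy":-0.014,"dz":0,"rx":0,"ry":0,"rz":0,"gripper":-1},{"dx":-0.036,"dy":-0.014,"dz":0,"rx":0,"ry":0,"rz":0,"gripper":-1}]'
python3 -m inch '[{"dx":-0.036,"dy":-0.014,"dz":0,"rx":0,"ry":0,"rz":0,"gripper":-1},{"dx":-0.036,"dy":-0.014,"dz":0,"rx":0,"ry":0,"rz":0,"gripper":-1},{"dx":-0.036,"dy":-0.014,"dz":0,"rx":0,"ry":0,"rz":0,"gripper":-1},{"dx":-0.036,"dy":-0.014,"dz":0,"rx":0,"ry":0,"rz":0,"gripper":-1},{"dx":-0.036,"dy":-0.014,"dz":0,"rx":0,"ry":0,"rz":0,"gripper":-1}]'
python3 -m inch '[{"dx":-0.036,"dy":-0.014,"dz":0,"rx":0,"ry":0,"rz":0,"gripper":-1},{"dx":-0.01,"dy":0,"dz":0.02,"rx":0,"ry":0,"rz":0,"gripper":-1},{"dx":0,"dy":0,"dz":0.02,"rx":0,"ry":0,"rz":0,"gripper":-1},{"dx":0,"dy":0,"dz":0,"rx":0,"ry":0,"rz":0,"gripper":-1},{"dx":0,"dy":0,"dz":0,"rx":0,"ry":0,"rz":0,"gripper":-1}]'
python3 -c "
from g import *
to(G(0,-.039,.1393))"
```

```text
t: 43.9
tool_pos: [0.5343, 0.2143, 0.2573]
eef_rot: [-2.068, -2.365, -0.001]
ft_force: [1.5, -1.0, -2.1]
finger_gap: 0.0199
finger_force: 59.4
t: 44.32
tool_pos: [0.4889, 0.0266, 0.2573]
eef_rot: [2.068, 2.365, 0.002]
ft_force: [1.8, 0.1, -3.3]
finger_gap: 0.0201
finger_force: 59.4
t: 44.73
tool_pos: [0.4818, -0.0193, 0.2167]
eef_rot: [-2.068, -2.364, 0.001]
ft_force: [0.0, 0.2, -2.4]
finger_gap: 0.02
finger_force: 59.3
t 44.7 tcp [ 0.4818 -0.0193  0.2167] yaw 97.63 tilt 0.05 need(mm) [-3.4 -0.8 77.4] Fg(x,y,z) [ 0.1  0.2 -2.4] gap 0.02 tcp in gauge mm [  0.8 -35.6]
```

```bash

python3 -m inch '[{"dx":-0.003,"dy":-0.001,"dz":0.03,"rx":0,"ry":0,"rz":0,"gripper":-1},{"dx":0,"dy":0,"dz":0.025,"rx":0,"ry":0,"rz":0,"gripper":-1},{"dx":0,"dy":0,"dz":0.013,"rx":0,"ry":0,"rz":0,"gripper":-1},{"dx":0,"dy":0,"dz":0.004,"rx":0,"ry":0,"rz":0,"gripper":-1},{"dx":0,"dy":0,"dz":0,"rx":0,"ry":0,"rz":0,"gripper":-1}]'
python3 -m inch '[{"dx":0,"dy":0,"dz":0.001,"rx":0,"ry":0,"rz":0,"gripper":-1},{"dx":0,"dy":0,"dz":0,"rx":0,"ry":0,"rz":0,"gripper":-1}]'
```

```text
t: 45.15
tool_pos: [0.4817, -0.0219, 0.1447]
eef_rot: [-2.067, -2.365, 0.0]
ft_force: [0.1, -0.4, -2.2]
finger_gap: 0.0197
finger_force: 59.5
t: 45.32
tool_pos: [0.4821, -0.022, 0.1444]
eef_rot: [2.067, 2.365, 0.002]
ft_force: [0.0, 0.1, -1.8]
finger_gap: 0.0205
finger_force: 59.5
```

```bash

python3 -m inch '[{"dx":0,"dy":0,"dz":0.002,"rx":0,"ry":0,"rz":0,"gripper":-1},{"dx":0,"dy":0,"dz":0.001,"rx":0,"ry":0,"rz":0,"gripper":-1},{"dx":0,"dy":0,"dz":0,"rx":0,"ry":0,"rz":0,"gripper":-1}]'
python3 -m inch '[{"dx":0,"dy":0,"dz":0.0008,"rx":0,"ry":0,"rz":0,"gripper":-1},{"dx":0,"dy":0,"dz":0,"rx":0,"ry":0,"rz":0,"gripper":-1}]'
```

```text
t: 45.57
tool_pos: [0.4815, -0.0222, 0.1404]
eef_rot: [2.068, 2.365, 0.0]
ft_force: [0.1, -0.0, -2.6]
finger_gap: 0.0198
finger_force: 59.5
t: 45.73
tool_pos: [0.4814, -0.0223, 0.1394]
eef_rot: [2.068, 2.365, 0.0]
ft_force: [-0.0, -0.4, -1.4]
finger_gap: 0.0204
finger_force: 59.6
```

```bash

python3 -m inch '[{"dx":0,"dy":0,"dz":0.0005,"rx":0,"ry":0,"rz":0,"gripper":-1},{"dx":0,"dy":0,"dz":0,"rx":0,"ry":0,"rz":0,"gripper":-1}]'
python3 -m inch '[{"dx":0,"dy":0,"dz":-0.0005,"rx":0,"ry":0,"rz":0,"gripper":0},{"dx":0,"dy":0,"dz":0,"rx":0,"ry":0,"rz":0,"gripper":0},{"dx":0,"dy":0,"dz":0,"rx":0,"ry":0,"rz":0,"gripper":0},{"dx":0,"dy":0,"dz":-0.02,"rx":0,"ry":0,"rz":0,"gripper":0},{"dx":0,"dy":0,"dz":-0.035,"rx":0,"ry":0,"rz":0,"gripper":0}]'
python3 -m inch '[{"dx":0,"dy":0,"dz":-0.03,"rx":0,"ry":0,"rz":0,"gripper":0},{"dx":0.035,"dy":0,"dz":0,"rx":0,"ry":0,"rz":0,"gripper":-1},{"dx":0.035,"dy":0,"dz":0,"rx":0,"ry":0,"rz":0,"gripper":-1},{"dx":0.035,"dy":0,"dz":0,"rx":0,"ry":0,"rz":0,"gripper":-1},{"dx":0.034,"dy":0,"dz":0,"rx":0,"ry":0,"rz":0,"gripper":-1}]'
python3 -m inch '[{"dx":0,"dy":0,"dz":0,"rx":0,"ry":0,"rz":0,"gripper":-1},{"dx":0,"dy":0,"dz":0,"rx":0,"ry":0,"rz":0,"gripper":-1}]'
python3 -c "
from g import *
to(G(0,.1,.144))"
```

```text
t: 45.9
tool_pos: [0.4813, -0.0225, 0.1392]
eef_rot: [-2.068, -2.365, -0.0]
ft_force: [-3.3, -0.2, 9.0]
finger_gap: 0.0201
finger_force: 60.9
t: 46.32
tool_pos: [0.4802, -0.0224, 0.1929]
eef_rot: [-2.066, -2.362, 0.006]
ft_force: [0.4, 0.9, 0.4]
finger_gap: 0.0427
finger_force: 0.0
t: 46.73
tool_pos: [0.4624, 0.1171, 0.2246]
eef_rot: [2.068, 2.365, 0.001]
ft_force: [0.5, -0.7, 0.6]
finger_gap: -0.0002
finger_force: 0.0
t: 46.9
tool_pos: [0.4625, 0.1172, 0.2243]
eef_rot: [-2.064, -2.369, 0.0]
ft_force: [-0.5, -1.3, 0.7]
finger_gap: 0.0001
finger_force: 0.0
t 46.9 tcp [0.4625 0.1172 0.2243] yaw 97.87 tilt 0.01 need(mm) [-2.2 -0.1 80.3] Fg(x,y,z) [-0.6 -1.2  0.7] gap 0.0001 tcp in gauge mm [1.000e-01 1.022e+02]
```

```bash

python3 -m inch '[{"dx":0,"dy":0,"dz":0.03,"rx":0,"ry":0,"rz":0,"gripper":-1},{"dx":0,"dy":0,"dz":0.03,"rx":0,"ry":0,"rz":0,"gripper":-1},{"dx":0,"dy":0,"dz":0.02,"rx":0,"ry":0,"rz":0,"gripper":-1},{"dx":-0.005,"dy":0,"dz":0,"rx":0,"ry":0,"rz":0,"gripper":-1},{"dx":-0.006,"dy":0,"dz":0,"rx":0,"ry":0,"rz":0,"gripper":-1}]'
python3 -m inch '[{"dx":-0.006,"dy":0,"dz":0,"rx":0,"ry":0,"rz":0,"gripper":-1},{"dx":-0.006,"dy":0,"dz":0,"rx":0,"ry":0,"rz":0,"gripper":-1},{"dx":-0.006,"dy":0,"dz":0,"rx":0,"ry":0,"rz":0,"gripper":-1},{"dx":-0.006,"dy":0,"dz":0,"rx":0,"ry":0,"rz":0,"gripper":-1},{"dx":-0.004,"dy":0,"dz":0,"rx":0,"ry":0,"rz":0,"gripper":-1}]'
python3 -m inch '[{"dx":-0.002,"dy":0,"dz":0,"rx":0,"ry":0,"rz":0,"gripper":-1},{"dx":-0.002,"dy":0,"dz":0,"rx":0,"ry":0,"rz":0,"gripper":-1},{"dx":0,"dy":0,"dz":0,"rx":0,"ry":0,"rz":0,"gripper":-1}]'
python3 -c "
from g import *
to(G(0,.0478,.144))"
```

```text
t: 47.32
tool_pos: [0.4643, 0.103, 0.1443]
eef_rot: [-2.069, -2.363, 0.003]
ft_force: [0.6, -0.3, -0.0]
finger_gap: -0.0004
finger_force: 0.0
t: 47.73
tool_pos: [0.4685, 0.0761, 0.1451]
eef_rot: [2.068, 2.364, 0.002]
ft_force: [0.2, 2.7, 2.5]
finger_gap: -0.0001
finger_force: 1.7
t: 47.98
tool_pos: [0.4687, 0.0727, 0.1445]
eef_rot: [2.068, 2.365, 0.0]
ft_force: [-0.4, 2.9, 1.2]
finger_gap: 0.0001
finger_force: 1.4
t 48.0 tcp [0.4687 0.0727 0.1445] yaw 97.65 tilt 0.02 need(mm) [-9.5 -0.2  0.5] Fg(x,y,z) [-0.   3.   1.2] gap 0.0001 tcp in gauge mm [ 0.3 57.3]
```

```bash

python3 -m inch '[{"dx":-0.002,"dy":0,"dz":0,"rx":0,"ry":0,"rz":0,"gripper":-1},{"dx":-0.002,"dy":0,"dz":0,"rx":0,"ry":0,"rz":0,"gripper":-1},{"dx":0,"dy":0,"dz":0,"rx":0,"ry":0,"rz":0,"gripper":-1}]'
python3 -c "
from g import *
to(G(0,.0478,.144))"
python3 -m inch '[{"dx":-0.002,"dy":0,"dz":0,"rx":0,"ry":0,"rz":0,"gripper":-1},{"dx":-0.001,"dy":0,"dz":0,"rx":0,"ry":0,"rz":0,"gripper":-1},{"dx":0,"dy":0,"dz":0,"rx":0,"ry":0,"rz":0,"gripper":-1}]'
python3 -c "
from g import *
to(G(0,.0478,.144))
im=read_camera('side')[:,:,::-1].copy(); crop('side',im,200,130,370,260,4,'s9.png')"
```

```text
t: 48.23
tool_pos: [0.4692, 0.0688, 0.1444]
eef_rot: [-2.068, -2.365, -0.0]
ft_force: [0.2, 5.3, 1.0]
finger_gap: 0.0003
finger_force: 2.4
t 48.2 tcp [0.4692 0.0688 0.1444] yaw 97.67 tilt 0.0 need(mm) [-5.6 -0.2  0.4] Fg(x,y,z) [0.9 5.2 1. ] gap 0.0003 tcp in gauge mm [ 0.2 53.4]
t: 48.48
tool_pos: [0.4695, 0.0661, 0.1444]
eef_rot: [-2.068, -2.365, -0.0]
ft_force: [0.2, 5.5, 2.8]
finger_gap: 0.0
finger_force: 3.1
t 48.5 tcp [0.4695 0.0661 0.1444] yaw 97.67 tilt 0.02 need(mm) [-2.9 -0.2  0.4] Fg(x,y,z) [1.  5.5 2.8] gap 0.0 tcp in gauge mm [ 0.2 50.7]
```

View pics/s9.png

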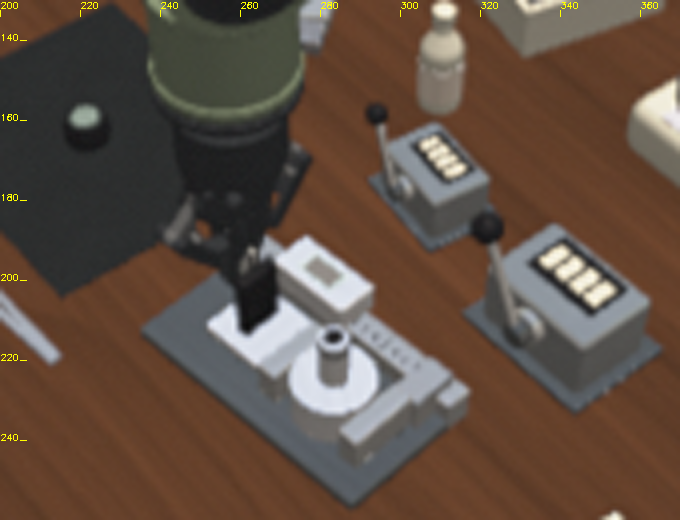

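Coupler4 is clamped upright, neck at (283,216). I finish the spring travel, then go to the lever.

```bash

python3 -m inch '[{"dx":-0.0015,"dy":0,"dz":0,"rx":0,"ry":0,"rz":0,"gripper":-1},{"dx":-0.0012,"dy":0,"dz":0,"rx":0,"ry":0,"rz":0,"gripper":-1},{"dx":0,"dy":0,"dz":0,"rx":0,"ry":0,"rz":0,"gripper":-1},{"dx":0,"dy":0,"dz":0,"rx":0,"ry":0,"rz":0,"gripper":-1}]'
python3 -m inch '[{"dx":0.01,"dy":0,"dz":0,"rx":0,"ry":0,"rz":0,"gripper":-1},{"dx":0.008,"dy":0,"dz":0,"rx":0,"ry":0,"rz":0,"gripper":-1},{"dx":0,"dy":0,"dz":-0.03,"rx":0,"ry":0,"rz":0,"gripper":-1},{"dx":0,"dy":0,"dz":-0.035,"rx":0,"ry":0,"rz":0,"gripper":-1},{"dx":0,"dy":0,"dz":-0.035,"rx":0,"ry":0,"rz":0,"gripper":-1}]'
python3 -m inch '[{"dx":-0.015,"dy":0.033,"dz":0,"rx":0,"ry":0,"rz":0,"gripper":-1},{"dx":-0.015,"dy":0.033,"dz":0,"rx":0,"ry":0,"rz":0,"gripper":-1},{"dx":-0.015,"dy":0.033,"dz":0,"rx":0,"ry":0,"rz":0,"gripper":-1},{"dx":-0.015,"dy":0.034,"dz":0,"rx":0,"ry":0,"rz":0,"gripper":-1},{"dx":-0.034,"dy":0,"dz":0,"rx":0,"ry":0,"rz":0,"gripper":-1}]'
python3 -m inch '[{"dx":0,"dy":0,"dz":0,"rx":0,"ry":0,"rz":0,"gripper":-1},{"dx":0,"dy":0,"dz":0,"rx":0,"ry":0,"rz":0,"gripper":-1}]'
python3 -c "
from g import *
to([.612,.002,.183])"
```

```text
t: 48.87
tool_pos: [0.4699, 0.0638, 0.1444]
eef_rot: [-2.067, -2.365, -0.001]
ft_force: [-0.3, 7.1, 3.8]
finger_gap: -0.0004
finger_force: 3.8
t: 49.28
tool_pos: [0.4667, 0.0812, 0.2451]
eef_rot: [-2.068, -2.364, 0.004]
ft_force: [0.9, 1.4, 0.0]
finger_gap: 0.0002
finger_force: 0.0
t: 49.7
tool_pos: [0.6161, 0.0099, 0.2435]
eef_rot: [2.06, 2.371, 0.002]
ft_force: [1.2, 0.1, -0.5]
finger_gap: 0.0004
finger_force: 0.0
t: 49.87
tool_pos: [0.6118, 0.004, 0.2438]
eef_rot: [2.071, 2.362, -0.003]
ft_force: [-0.8, 0.2, -0.6]
finger_gap: -0.0001
finger_force: 0.0
t 49.9 tcp [0.6118 0.004  0.2438] yaw 97.49 tilt 0.1 need(mm) [-1.9  0.1 60.8] Fg(x,y,z) [-0.7  0.3 -0.6] gap -0.0001 tcp in gauge mm [132.7 -30.1]
```

```bash

python3 -m inch '[{"dx":0.001,"dy":0,"dz":0.03,"rx":0,"ry":0,"rz":0,"gripper":-1},{"dx":0,"dy":0,"dz":0.03,"rx":0,"ry":0,"rz":0,"gripper":-1},{"dx":-0.008,"dy":0,"dz":0,"rx":0,"ry":0,"rz":0,"gripper":-1},{"dx":-0.012,"dy":-0.001,"dz":0,"rx":0,"ry":0,"rz":0,"gripper":-1},{"dx":-0.012,"dy":-0.001,"dz":0,"rx":0,"ry":0,"rz":0,"gripper":-1}]'
python3 -m inch '[{"dx":-0.012,"dy":-0.001,"dz":0,"rx":0,"ry":0,"rz":0,"gripper":-1},{"dx":-0.012,"dy":-0.001,"dz":0,"rx":0,"ry":0,"rz":0,"gripper":-1},{"dx":-0.012,"dy":-0.001,"dz":0,"rx":0,"ry":0,"rz":0,"gripper":-1},{"dx":-0.01,"dy":-0.001,"dz":0,"rx":0,"ry":0,"rz":0,"gripper":-1},{"dx":-0.007,"dy":-0.001,"dz":0,"rx":0,"ry":0,"rz":0,"gripper":-1}]'
python3 -m inch '[{"dx":-0.003,"dy":0,"dz":0,"rx":0,"ry":0,"rz":0,"gripper":-1},{"dx":-0.001,"dy":0,"dz":0,"rx":0,"ry":0,"rz":0,"gripper":-1},{"dx":0,"dy":0,"dz":0,"rx":0,"ry":0,"rz":0,"gripper":-1},{"dx":0,"dy":0,"dz":0,"rx":0,"ry":0,"rz":0,"gripper":-1}]'
python3 -c "
from g import *
to([.616,-.0862,.183])"
```

```text
t: 50.28
tool_pos: [0.6144, -0.026, 0.1858]
eef_rot: [2.067, 2.365, 0.001]
ft_force: [0.0, 2.0, 2.4]
finger_gap: 0.0
finger_force: 1.2
t: 50.7
tool_pos: [0.6161, -0.0802, 0.1846]
eef_rot: [2.069, 2.364, 0.0]
ft_force: [0.6, 4.7, -2.5]
finger_gap: 0.0002
finger_force: 2.0
t: 51.03
tool_pos: [0.6165, -0.0821, 0.1843]
eef_rot: [-2.067, -2.365, 0.0]
ft_force: [-2.2, 2.2, 0.6]
finger_gap: -0.0001
finger_force: 1.6
t 51.0 tcp [ 0.6165 -0.0821  0.1843] yaw 97.69 tilt 0.03 need(mm) [-4.  -1.1  1.3] Fg(x,y,z) [-1.9  2.4  0.6] gap -0.0001 tcp in gauge mm [ 125.8 -116.1]
```

```bash

python3 -m inch '[{"dx":-0.002,"dy":0,"dz":0,"rx":0,"ry":0,"rz":0,"gripper":-1},{"dx":-0.001,"dy":0,"dz":0,"rx":0,"ry":0,"rz":0,"gripper":-1},{"dx":0,"dy":0,"dz":0,"rx":0,"ry":0,"rz":0,"gripper":-1}]'
python3 -m inch '[{"dx":-0.001,"dy":0,"dz":0,"rx":0,"ry":0,"rz":0,"gripper":-1},{"dx":0,"dy":0,"dz":0,"rx":0,"ry":0,"rz":0,"gripper":-1}]'
python3 -m inch '[{"dx":-0.001,"dy":0,"dz":0,"rx":0,"ry":0,"rz":0,"gripper":-1},{"dx":0,"dy":0,"dz":0,"rx":0,"ry":0,"rz":0,"gripper":-1}]'
```

```text
t: 51.28
tool_pos: [0.6171, -0.0852, 0.1842]
eef_rot: [-2.068, -2.365, -0.0]
ft_force: [0.2, 4.7, -3.0]
finger_gap: -0.0
finger_force: 2.4
t: 51.45
tool_pos: [0.6171, -0.0856, 0.1842]
eef_rot: [-2.067, -2.365, -0.001]
ft_force: [-0.8, 8.7, -2.6]
finger_gap: -0.0002
finger_force: 3.9
t: 51.62
tool_pos: [0.6172, -0.086, 0.1841]
eef_rot: [-2.066, -2.365, -0.001]
ft_force: [-1.8, 11.3, -3.0]
finger_gap: -0.0001
finger_force: 5.4
```

```bash

python3 -m inch '[{"dx":-0.001,"dy":0,"dz":0,"rx":0,"ry":0,"rz":0,"gripper":-1},{"dx":0,"dy":0,"dz":0,"rx":0,"ry":0,"rz":0,"gripper":-1},{"dx":0.03,"dy":0.003,"dz":0,"rx":0,"ry":0,"rz":0,"gripper":-1},{"dx":0.035,"dy":0.003,"dz":0,"rx":0,"ry":0,"rz":0,"gripper":-1},{"dx":0.03,"dy":0.003,"dz":0,"rx":0,"ry":0,"rz":0,"gripper":-1}]'
python3 -m inch '[{"dx":0.01,"dy":0,"dz":-0.03,"rx":0,"ry":0,"rz":0,"gripper":-1},{"dx":0.005,"dy":0,"dz":-0.03,"rx":0,"ry":0,"rz":0,"gripper":-1},{"dx":0.005,"dy":-0.033,"dz":0,"rx":0,"ry":0,"rz":0,"gripper":-1},{"dx":0.005,"dy":-0.033,"dz":0,"rx":0,"ry":0,"rz":0,"gripper":-1},{"dx":0.005,"dy":-0.033,"dz":0,"rx":0,"ry":0,"rz":0,"gripper":-1}]'
python3 -m inch '[{"dx":0.005,"dy":-0.033,"dz":0,"rx":0,"ry":0,"rz":0,"gripper":-1},{"dx":0,"dy":0,"dz":0.02,"rx":0,"ry":0,"rz":0,"gripper":-1},{"dx":0,"dy":0,"dz":0,"rx":0,"ry":0,"rz":0,"gripper":-1}]'
python3 - <<'E'
from g import *
to(G(0,.007,.144))
a=read_camera("side")[:,:,::-1]; g=a.max(2); ys,xs=np.nonzero(g[175:200,305:350]<45); print("lever ball side px",xs.mean()+305,ys.mean()+175,len(xs))
E
```

```text
t: 52.03
tool_pos: [0.6137, 0.008, 0.1846]
eef_rot: [2.068, 2.363, 0.001]
ft_force: [0.3, 0.7, 0.4]
finger_gap: 0.0
finger_force: 0.0
t: 52.45
tool_pos: [0.5106, 0.023, 0.2448]
eef_rot: [2.067, 2.364, 0.001]
ft_force: [1.0, -0.4, 0.6]
finger_gap: -0.0003
finger_force: 0.0
t: 52.7
tool_pos: [0.4769, 0.024, 0.2234]
eef_rot: [-2.067, -2.365, 0.001]
ft_force: [-0.2, 0.6, -1.6]
finger_gap: -0.0002
finger_force: 0.0
t 52.7 tcp [0.4769 0.024  0.2234] yaw 97.69 tilt 0.05 need(mm) [-1.  -1.7 79.4] Fg(x,y,z) [-0.1  0.6 -1.6] gap -0.0002 tcp in gauge mm [1.8 8. ]
lever ball side px 321.92857142857144 187.52380952380952 42
```

The lever has sprung back, ball at (322,187) as at the start. I open the jaw.

```bash

python3 -m inch '[{"dx":0,"dy":-0.002,"dz":0.03,"rx":0,"ry":0,"rz":0,"gripper":-1},{"dx":0,"dy":0,"dz":0.03,"rx":0,"ry":0,"rz":0,"gripper":-1},{"dx":0,"dy":0,"dz":0.018,"rx":0,"ry":0,"rz":0,"gripper":-1},{"dx":0.006,"dy":0,"dz":0,"rx":0,"ry":0,"rz":0,"gripper":-1},{"dx":0.007,"dy":0,"dz":0,"rx":0,"ry":0,"rz":0,"gripper":-1}]'
python3 -m inch '[{"dx":0.007,"dy":0,"dz":0,"rx":0,"ry":0,"rz":0,"gripper":-1},{"dx":0.007,"dy":0,"dz":0,"rx":0,"ry":0,"rz":0,"gripper":-1},{"dx":0.006,"dy":0,"dz":0,"rx":0,"ry":0,"rz":0,"gripper":-1},{"dx":0.005,"dy":0,"dz":0,"rx":0,"ry":0,"rz":0,"gripper":-1},{"dx":0.004,"dy":0,"dz":0,"rx":0,"ry":0,"rz":0,"gripper":-1}]'
python3 -m inch '[{"dx":0.001,"dy":0,"dz":0,"rx":0,"ry":0,"rz":0,"gripper":-1},{"dx":0.001,"dy":0,"dz":0,"rx":0,"ry":0,"rz":0,"gripper":-1},{"dx":0,"dy":0,"dz":0,"rx":0,"ry":0,"rz":0,"gripper":-1}]'
python3 -c "
from g import *
to(G(0,.0528,.144))"
python3 -m inch '[{"dx":0.001,"dy":0,"dz":0,"rx":0,"ry":0,"rz":0,"gripper":-1},{"dx":0,"dy":0,"dz":0,"rx":0,"ry":0,"rz":0,"gripper":-1}]'
python3 -c "
from g import *
to(G(0,.0528,.144))"
```

```text
t: 53.17
tool_pos: [0.4752, 0.0362, 0.1466]
eef_rot: [2.07, 2.363, -0.002]
ft_force: [0.8, 0.5, -0.3]
finger_gap: -0.0004
finger_force: 0.0
t: 53.58
tool_pos: [0.4708, 0.0663, 0.147]
eef_rot: [2.067, 2.365, 0.002]
ft_force: [0.3, -2.4, 0.8]
finger_gap: 0.0002
finger_force: 0.9
t: 53.83
tool_pos: [0.4703, 0.0674, 0.1465]
eef_rot: [-2.068, -2.365, 0.0]
ft_force: [-0.5, -0.5, -0.4]
finger_gap: -0.0
finger_force: 0.0
t 53.8 tcp [0.4703 0.0674 0.1465] yaw 97.66 tilt 0.01 need(mm) [ 1.  -1.1  2.5] Fg(x,y,z) [-0.5 -0.5 -0.4] gap -0.0 tcp in gauge mm [ 1.1 51.8]
t: 54.0
tool_pos: [0.4702, 0.068, 0.1464]
eef_rot: [2.069, 2.364, -0.0]
ft_force: [0.7, -1.6, 1.9]
finger_gap: -0.0001
finger_force: 0.7
t 54.0 tcp [0.4702 0.068  0.1464] yaw 97.63 tilt 0.01 need(mm) [ 0.3 -1.1  2.4] Fg(x,y,z) [ 0.4 -1.7  1.9] gap -0.0001 tcp in gauge mm [ 1.1 52.5]
```

```bash

python3 -m inch '[{"dx":0.0015,"dy":0,"dz":0,"rx":0,"ry":0,"rz":0,"gripper":-1},{"dx":0,"dy":0,"dz":0,"rx":0,"ry":0,"rz":0,"gripper":-1},{"dx":0,"dy":0,"dz":0,"rx":0,"ry":0,"rz":0,"gripper":-1}]'
python3 -m inch '[{"dx":-0.005,"dy":0,"dz":-0.01,"rx":0,"ry":0,"rz":0,"gripper":-1},{"dx":0,"dy":-0.001,"dz":-0.035,"rx":0,"ry":0,"rz":0,"gripper":-1},{"dx":-0.03,"dy":0,"dz":-0.02,"rx":0,"ry":0,"rz":0,"gripper":0},{"dx":-0.035,"dy":0,"dz":0,"rx":0,"ry":0,"rz":0,"gripper":0},{"dx":-0.025,"dy":0,"dz":0,"rx":0,"ry":0,"rz":0,"gripper":0}]'
python3 -m inch '[{"dx":0,"dy":0,"dz":0,"rx":0,"ry":0,"rz":0,"gripper":0},{"dx":0,"dy":0,"dz":0,"rx":0,"ry":0,"rz":0,"gripper":0}]'
python3 -c "
from g import *
to(G(0,-.042,.137))"
```

```text
t: 54.25
tool_pos: [0.4701, 0.0686, 0.1464]
eef_rot: [2.069, 2.363, -0.001]
ft_force: [1.3, -10.7, 2.2]
finger_gap: -0.0003
finger_force: 4.8
t: 54.67
tool_pos: [0.4822, -0.0263, 0.2131]
eef_rot: [2.066, 2.364, 0.003]
ft_force: [0.2, -0.1, -0.1]
finger_gap: 0.0357
finger_force: 0.0
t: 54.83
tool_pos: [0.4816, -0.0258, 0.2119]
eef_rot: [2.071, 2.362, 0.001]
ft_force: [-0.8, 0.4, -0.7]
finger_gap: 0.0424
finger_force: 0.0
t 54.8 tcp [ 0.4816 -0.0258  0.2119] yaw 97.5 tilt 0.02 need(mm) [ 0.   0.2 74.9] Fg(x,y,z) [-0.7  0.5 -0.7] gap 0.0424 tcp in gauge mm [ -0.2 -42. ]
```

```bash

python3 -m inch '[{"dx":0,"dy":0,"dz":0.025,"rx":0,"ry":0,"rz":0,"gripper":0},{"dx":0,"dy":0,"dz":0.025,"rx":0,"ry":0,"rz":0,"gripper":0},{"dx":0,"dy":0,"dz":0.018,"rx":0,"ry":0,"rz":0,"gripper":0},{"dx":0,"dy":0,"dz":0.005,"rx":0,"ry":0,"rz":0,"gripper":0},{"dx":0,"dy":0,"dz":0,"rx":0,"ry":0,"rz":0,"gripper":0}]'
python3 -m inch '[{"dx":0,"dy":0,"dz":0,"rx":0,"ry":0,"rz":0,"gripper":-1},{"dx":0,"dy":0,"dz":0,"rx":0,"ry":0,"rz":0,"gripper":-1},{"dx":0,"dy":0,"dz":0,"rx":0,"ry":0,"rz":0,"gripper":-1},{"dx":0,"dy":0,"dz":0,"rx":0,"ry":0,"rz":0,"gripper":-1}]'
python3 -m inch '[{"dx":0,"dy":0,"dz":-0.01,"rx":0,"ry":0,"rz":0,"gripper":-1},{"dx":0,"dy":0,"dz":-0.025,"rx":0,"ry":0,"rz":0,"gripper":-1},{"dx":0,"dy":0,"dz":-0.03,"rx":0,"ry":0,"rz":0,"gripper":-1},{"dx":0,"dy":0,"dz":-0.03,"rx":0,"ry":0,"rz":0,"gripper":-1},{"dx":0,"dy":0,"dz":0,"rx":0,"ry":0,"rz":0,"gripper":-1}]'
python3 -c "
from g import *
to([.488,-.252,.131])"
```

```text
t: 55.25
tool_pos: [0.4811, -0.0239, 0.1376]
eef_rot: [-2.066, -2.364, 0.002]
ft_force: [0.0, 0.1, 0.2]
finger_gap: 0.0429
finger_force: 0.0
t: 55.58
tool_pos: [0.482, -0.0243, 0.1393]
eef_rot: [2.067, 2.365, 0.002]
ft_force: [-2.5, -0.1, 10.4]
finger_gap: 0.0207
finger_force: 59.8
t: 56.0
tool_pos: [0.4831, -0.0249, 0.2384]
eef_rot: [2.067, 2.361, 0.008]
ft_force: [2.2, -0.1, -1.3]
finger_gap: 0.0197
finger_force: 59.5
t 56.0 tcp [ 0.4831 -0.0249  0.2384] yaw 97.61 tilt 0.36 need(mm) [-225.7  -25.9  107.2] Fg(x,y,z) [ 2.2 -0.4 -1.3] gap 0.0197 tcp in gauge mm [  1.4 -41.4]
```

```bash

python3 -m inch '[{"dx":-0.038,"dy":-0.004,"dz":0,"rx":0,"ry":0,"rz":0,"gripper":-1},{"dx":-0.038,"dy":-0.004,"dz":0,"rx":0,"ry":0,"rz":0,"gripper":-1},{"dx":-0.038,"dy":-0.004,"dz":0,"rx":0,"ry":0,"rz":0,"gripper":-1},{"dx":-0.038,"dy":-0.004,"dz":0,"rx":0,"ry":0,"rz":0,"gripper":-1},{"dx":-0.038,"dy":-0.004,"dz":0,"rx":0,"ry":0,"rz":0,"gripper":-1}]'
python3 -m inch '[{"dx":-0.037,"dy":-0.004,"dz":0,"rx":0,"ry":0,"rz":0,"gripper":-1},{"dx":0,"dy":0,"dz":0.03,"rx":0,"ry":0,"rz":0,"gripper":-1},{"dx":0,"dy":0,"dz":0.03,"rx":0,"ry":0,"rz":0,"gripper":-1},{"dx":0,"dy":0,"dz":0.02,"rx":0,"ry":0,"rz":0,"gripper":-1},{"dx":0,"dy":0,"dz":0.01,"rx":0,"ry":0,"rz":0,"gripper":-1}]'
python3 -m inch '[{"dx":0,"dy":0,"dz":0,"rx":0,"ry":0,"rz":0,"gripper":-1},{"dx":0,"dy":0,"dz":0,"rx":0,"ry":0,"rz":0,"gripper":-1}]'
python3 -c "
from g import *
to([.488,-.252,.1313])"
```

```text
t: 56.42
tool_pos: [0.4868, -0.2171, 0.2338]
eef_rot: [2.068, 2.365, 0.0]
ft_force: [1.0, 0.2, -2.4]
finger_gap: 0.0201
finger_force: 59.3
t: 56.83
tool_pos: [0.4871, -0.2523, 0.1413]
eef_rot: [-2.067, -2.362, 0.002]
ft_force: [-0.1, 0.2, -1.9]
finger_gap: 0.02
finger_force: 59.3
t: 57.0
tool_pos: [0.4882, -0.2528, 0.144]
eef_rot: [2.068, 2.365, -0.0]
ft_force: [-0.0, -0.4, -2.1]
finger_gap: 0.0201
finger_force: 59.3
t 57.0 tcp [ 0.4882 -0.2528  0.144 ] yaw 97.65 tilt 0.01 need(mm) [ 0.9 -0.1 12.7] Fg(x,y,z) [-0.1 -0.4 -2.1] gap 0.0201 tcp in gauge mm [ -24.4 -267.9]
```

```bash

python3 -m inch '[{"dx":0,"dy":0,"dz":0.006,"rx":0,"ry":0,"rz":0,"gripper":-1},{"dx":0,"dy":0,"dz":0.003,"rx":0,"ry":0,"rz":0,"gripper":-1},{"dx":0,"dy":0,"dz":0.001,"rx":0,"ry":0,"rz":0,"gripper":-1},{"dx":0,"dy":0,"dz":0,"rx":0,"ry":0,"rz":0,"gripper":-1}]'
python3 -m inch '[{"dx":0,"dy":0,"dz":0.001,"rx":0,"ry":0,"rz":0,"gripper":-1},{"dx":0,"dy":0,"dz":0,"rx":0,"ry":0,"rz":0,"gripper":-1}]'
```

```text
t: 57.33
tool_pos: [0.4883, -0.2526, 0.1336]
eef_rot: [2.068, 2.365, 0.0]
ft_force: [-0.4, 0.3, -3.7]
finger_gap: 0.0204
finger_force: 59.3
t: 57.5
tool_pos: [0.4882, -0.2527, 0.1325]
eef_rot: [2.068, 2.365, 0.0]
ft_force: [-0.0, -0.7, -1.6]
finger_gap: 0.0204
finger_force: 59.3
```

```bash

python3 -m inch '[{"dx":0,"dy":0,"dz":0.0008,"rx":0,"ry":0,"rz":0,"gripper":-1},{"dx":0,"dy":0,"dz":0,"rx":0,"ry":0,"rz":0,"gripper":-1}]'
python3 -m inch '[{"dx":0,"dy":0,"dz":0.0005,"rx":0,"ry":0,"rz":0,"gripper":-1},{"dx":0,"dy":0,"dz":0,"rx":0,"ry":0,"rz":0,"gripper":-1}]'
```

```text
t: 57.67
tool_pos: [0.4881, -0.2527, 0.1316]
eef_rot: [2.068, 2.365, 0.0]
ft_force: [0.8, 0.7, -3.0]
finger_gap: 0.02
finger_force: 59.3
t: 57.83
tool_pos: [0.4881, -0.2529, 0.1314]
eef_rot: [2.068, 2.364, 0.0]
ft_force: [-2.4, 0.9, 4.0]
finger_gap: 0.0201
finger_force: 60.4
```

```bash

python3 -m inch '[{"dx":0,"dy":0,"dz":0,"rx":0,"ry":0,"rz":0,"gripper":0},{"dx":0,"dy":0,"dz":0,"rx":0,"ry":0,"rz":0,"gripper":0},{"dx":0,"dy":0,"dz":0,"rx":0,"ry":0,"rz":0,"gripper":0},{"dx":0,"dy":0,"dz":-0.03,"rx":0,"ry":0,"rz":0,"gripper":0},{"dx":0,"dy":0,"dz":-0.035,"rx":0,"ry":0,"rz":0,"gripper":0}]'
python3 -m inch '[{"dx":0,"dy":0,"dz":-0.035,"rx":0,"ry":0,"rz":0,"gripper":0},{"dx":0,"dy":0,"dz":-0.035,"rx":0,"ry":0,"rz":0,"gripper":0},{"dx":0.037,"dy":0,"dz":0,"rx":0,"ry":0,"rz":0,"gripper":0},{"dx":0.037,"dy":0,"dz":0,"rx":0,"ry":0,"rz":0,"gripper":0},{"dx":0.037,"dy":0.0,"dz":0,"rx":0,"ry":0,"rz":0,"gripper":0}]'
python3 -m inch '[{"dx":0,"dy":0,"dz":0,"rx":0,"ry":0,"rz":0,"gripper":0},{"dx":0,"dy":0,"dz":0,"rx":0,"ry":0,"rz":0,"gripper":0},{"dx":0,"dy":0,"dz":0,"rx":0,"ry":0,"rz":0,"gripper":0}]'
python3 - <<'E'
from g import *
a=read_camera("side")[:,:,::-1].copy(); cv2.imwrite("pics/fin.png",cv2.resize(a[110:420,150:],(780,590)))
to([0,0,0])
E
```

```text
t: 58.25
tool_pos: [0.4871, -0.2524, 0.1953]
eef_rot: [-2.066, -2.362, 0.003]
ft_force: [0.9, 0.9, 0.6]
finger_gap: 0.0429
finger_force: 0.0
t: 58.67
tool_pos: [0.4729, -0.1416, 0.2665]
eef_rot: [2.069, 2.363, 0.001]
ft_force: [1.2, 0.6, -0.1]
finger_gap: 0.0425
finger_force: 0.0
t: 58.92
tool_pos: [0.4736, -0.1428, 0.2663]
eef_rot: [2.067, 2.365, 0.0]
ft_force: [-0.3, -0.3, -0.6]
finger_gap: 0.0428
finger_force: 0.0
t 59.0 tcp [ 0.4734 -0.1435  0.2662] yaw 97.61 tilt 0.04 need(mm) [ 205.  -450.3  266. ] Fg(x,y,z) [ 0.9 -0.7 -0.6] gap 0.0428 tcp in gauge mm [ -24.3 -157.5]
```

View pics/fin.png

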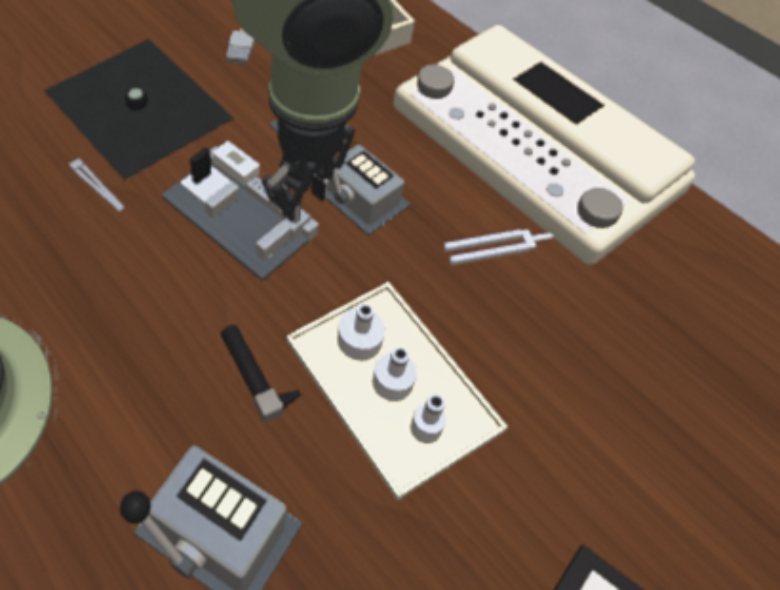

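All three couplers stand upright in the tray, at (361,328), (396,372) and (430,418). The gauge is fully open, the bystanders are untouched and the arm is clear.

```bash
python3 -c "
from bench import ticket
print(ticket.hand_in())"
```

```text
the job is handed in; nothing more can be done
None
```

The job is handed in at about 59 s: the three couplers present (40, 54 and 62 mm) were each gauged and counted, thinnest first, and now stand upright in the tray with the gauge fully open; the hand-in returned no verdict.

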